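Set a turning blank in the mini lathe

TASK

Set up the little wood lathe for turning with the longer of the two eight-sided wooden blanks: flip the tailstock's cam lever over to free it, slide the tailstock back, and lay the blank lengthwise in the two V rests. Then slide the tailstock up until the blank is held snugly end to end between the headstock's disc and the quill, flip the cam lever back fully to lock the tailstock there, and let go. Leave the short blank and the other things on the bench where they are.

Things in the scene. Friction and masses are not known exactly. Their poses are not given: they have to be found in the camera images.
- lathe: Mini lathe fixed on the table: black bed 54 mm wide (x), 340 long (y), 50 high; origin at the bed's underside centre. y runs along the bed to the headstock (from y +110 mm; 62 wide, 138 high), x across it away from the robot. Spindle axis: x = 0, z = 100 mm. Headstock disc (diameter 40) faces the tailstock at y = +90. V rests, 12 thick, 37 wide, 90 mm high at their tips, stand at y = +72 and +21
- seat (a point): where the middle of the long blank lies when it is seated in the V rests with one end against the headstock's disc: in the lathe's frame x = 0, y = 30 mm, z = 100 mm; its axes are the lathe's
- tailstock (a joint): position of the tailstock along the bed in m, 0 to 0.080, growing away from the headstock (the lathe's -y). The clear length between the headstock's disc and the quill's face is 0.088 + this value, so 0.032 just fits the long blank. It starts too near for the blank. When freed it slides with about 2.5 N; while locked it does not slide
- quill_face (a point): centre of the flat face (diameter 22 mm) of the tailstock's steel quill, on the spindle axis, facing the headstock
- tower (a point): a point in the tailstock's upright grey block, 12 mm above the spindle axis, 27 mm behind the quill's face. The block is 36 mm wide across the bed, 30 mm long along it; its top is 130 mm above the table (18 mm above this point) and nothing stands beside it above the tailstock's foot (72 mm above the table): it can be gripped across from above, or pushed
- lever (a joint): angle of the cam lever in rad, 0 to 1.90. 0: locked, the lever leans 0.95 rad from upright away from the robot (the lathe's +x). 1.90: freed, it leans 0.95 rad towards the robot (-x). It swings over the top, stays where it is left, turns with about 0.14 N m and stiffens a little near locked; the tailstock is gripped below about 0.3 rad
- lever_pivot (a point): the lever's pivot on the rear of the tailstock, 66 mm behind the quill's face, 86 mm above the table; the pivot's axis runs along the bed (the lathe's y)
- lever_tip (a point): free end of the lever's rod, 85 mm from the pivot; the last 45 mm are a black round grip of diameter 15 mm, the rest a steel rod of diameter 9 mm. The lever's centre line lies 24 mm behind the upright block's rear face
- blank_mid (a point): centre of the long blank, a plain wooden eight-sided bar 120 mm long and 36 mm across its flats, about 90 g, lying on a flat on the table on one side of the lathe; its x axis runs along its length
- short_blank_mid (a point): centre of the short blank: the same bar but 80 mm long, lying on the other side; leave it alone
- screwdriver: screwdriver, 160 mm long, lying between the robot and the lathe; leave it alone
- offcut: thin plywood offcut, 70 x 45 x 9 mm, lying between the robot and the lathe; leave it alone
- glue: white glue bottle, diameter 54 mm, 130 mm high, standing to the right; origin under its base; leave it alone
- brush: bench brush lying beyond the lathe; leave it alone
- cup: white mug, diameter 76 mm, 90 mm high, standing to the left; origin under its base; leave it alone

How it is judged:
By the outcome, as a careful person would: the job done as asked, in the order asked, and still so for the second after the job is handed in, with the robot touching nothing.
It also fails if it takes over 72 s, if anything falls off the work surface, if the arm or the gripper's body presses on something with over 40 N, if the wrist force passes 120 N, or if a joint passes its speed limit or range.

ROBOT

A 6-joint arm with a two-finger parallel gripper is mounted at the origin on the work surface. World frame = base frame: x ahead of the robot, y to its left, z up, the work surface at z = 0. Lengths are in mm, angles in rad, forces in N, time in s.
With the tool pointing down it reaches from about 350 to 775 mm from the base axis. Payload 7.3 kg.
Tool frame: the origin (TCP) lies at the very end of the fingers, on their centre line; the grasp point (between the pads) lies bot.grip_point_offset behind it (bot.grip_point_offset is the distance from the TCP to the grasp point, in mm); z points along the fingers, y is the line along which they close (so a half turn about z gives the same grasp; the last joint's range is limited). The gripper opens to 92 mm and grips with 3 to 60 N. Pads are 19 mm wide; open, the fingers measure 130 mm over their backs; the gripper's body (75 mm by 190 mm) begins 47 mm behind the grasp point.
Start: joints at [-1.3, 0.342, 1.524, -0, 1.275, -0.146], TCP at [212.563, -480.066, 206.141] pointing down, gripper open.
Joint ranges: [-2.53, 2.53], [-0.77, 2.02], [0.04, 2.7], [-1, 4.14], [0.28, 2.66], [-3.11, 3.11]. Speed limits (rad/s): [2.57, 2.57, 3.14, 3.14, 3.14, 3.14].

INTERFACE

Orientations are given as [roll, pitch, yaw] about the fixed x, y, z axes, in that order (R = Rz(yaw) Ry(pitch) Rx(roll)).
In Python, from plant import bot gives the robot as it stands. The module is installed in compiled form; this text tells all that it offers.
- The arm moves only by the tool carry_out, never from a script. Its argument "plan" is a list of rows, each an object of numbers: "tx", "ty", "tz": the shift along the world's x, y, z in mm; "rx", "ry", "rz": the turn, a rotation vector about the world's x, y, z in rad. A call has 1 to 12 rows; each row shifts and turns the commanded pose from where the row before left it; what a row does not reach is not made up. A row lasts 1/10 s, in which the tool goes at most 50 mm and 8.59 degrees, less where a joint would pass 70% of its speed; a pose out of reach is approached as far as the arm can. A call with a gripper value outside its range is refused whole. "gripper" is the closure, from 0 (fully open) to 1 (shut), set as the call begins (left out, the last holds). The fingers move at their own pace and stop on an object; the grip force is fixed at half the most. Time passes only in rows, so rows that do not move let the fingers close. It gives the time, the measured TCP pose, the force, the opening and the grip force at its end, in the units of the state.
- bot.get_obs(): the state, without advancing time (a new reading comes with each control period).
- bot.capture(name): name is "scene" or "top" or "wrist"; returns the picture (480x640x3 uint8, red, green, blue); there is no depth.
- bot.camera_model(name): a dict with "camera_matrix" (3x3 intrinsics, pixels), "R" (3x3) and "t" (3): a world point X has camera coordinates R X + t. Camera axes: x right, y down, z forward; pixel columns grow to the right and rows downward; lengths in mm; the calibration is good to about 2 mm. A picture is of the moment at which its call begins: read the wrist's pose just before it. camera_model takes no time and is no camera call; for the wrist camera it gives the pose at the moment of the call.
- bot.close_job(): hands the job in; it is judged then, once.
The state is a dict: "time": time; "joint_positions": joint angles; "dq": joint speeds; "tau": joint torques, N m; "tool_pos": TCP position; "tcp_rot": TCP orientation; "contact_force": force on the tool from outside, world axes, zero at the start; "moment": the same for the moment, N m; "grip_width": finger opening in mm; "finger_force": force on a finger pad.
Only numpy, scipy, OpenCV 4.12 (cv2) and the standard library are available. Lean on these libraries where they do the work, as an engineer would, in place of code of your own. Each camera call takes 0.05 s, during which the arm holds its last target. There are 200 camera calls.

## Working session

There is one attempt and no reset: what is moved stays moved. The work goes in short steps, Python scripts to look and compute and a tool call to move; the robot and the scene stay as the last step left them, time stands still between calls to the robot, and variables do not carry over. Pictures are saved under pics/ and viewed, at most 10 in all, crops included, and the job is handed in when it is done.

Besides the shell and the picture viewer there is one more tool, called after "Emit:" as a command line: name --argument value ..., lists and objects as JSON in quotes. carry_out: Moves the arm, as the interface text tells. Its arguments: {"type":"object","properties":{"plan":{"type":"array"},"gripper":{"type":"number"}},"required":["plan"]}

```bash
mkdir -p pics
python3 - <<'E'
from plant import bot
import cv2,numpy as np
o=bot.get_obs();print(o['time'],o['tool_pos'],o['tcp_rot'],o['grip_width'],bot.grip_point_offset)
for n in("scene","top"):
    cv2.imwrite(f'pics/{n}1.png',bot.capture(n)[:,:,::-1]);m=bot.camera_model(n);print(n,m)
E
```

```text
0.0 [ 212.4367645  -479.63225146  205.45732238] [-3.14013024e+00 -2.20456275e-04  4.16805247e-01] 91.76490915751789 18.8
scene {'camera_matrix': array([[488.27616607,   0.        , 321.33874739],
       [  0.        , 488.27616607, 237.43640356],
       [  0.        ,   0.        ,   1.        ]]), 'R': array([[-0.85604833,  0.51688989, -0.00246904],
       [ 0.4275948 ,  0.70546211, -0.56523084],
       [-0.29042029, -0.48492066, -0.82492909]]), 't': array([ 489.78949995, -207.67665742, 1199.49534638])}
top {'camera_matrix': array([[607.84691279,   0.        , 318.75919335],
       [  0.        , 607.84691279, 238.04122992],
       [  0.        ,   0.        ,   1.        ]]), 'R': array([[-0.02221387, -0.99974101,  0.00494448],
       [-0.98518237,  0.02104855, -0.17021359],
       [ 0.17006543, -0.00865231, -0.98539479]]), 't': array([  30.52207861,  584.52948963, 1236.83528132])}
```

View pics/top1.png

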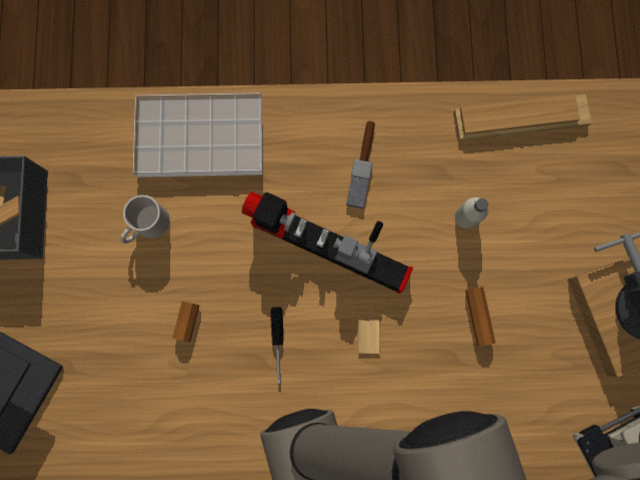

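View pics/scene1.png

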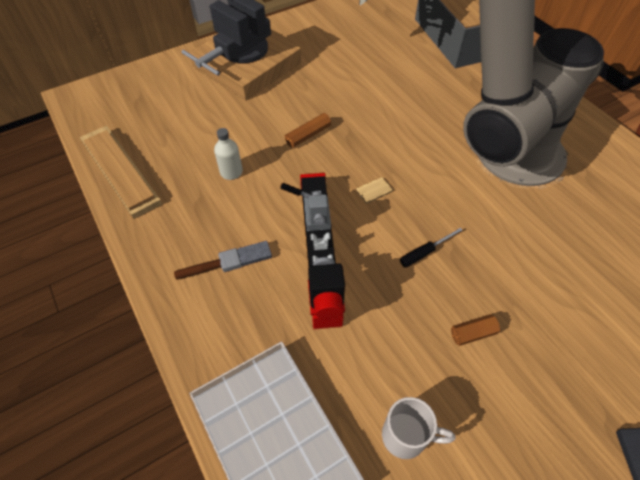

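The top view shows the lathe from its red headstock end (250,205) to the bed's end (408,278). The long blank is at (481,317), and the lever grip is near (376,232). The scene view agrees. Next I'll take rough positions.

```bash
cat > h.py <<'E'
from plant import bot
import cv2,numpy as np
def ray(m,uv,z):
    K,R,t=(np.array(m[k],float) for k in("camera_matrix","R","t"))
    c=-R.T@t; d=R.T@np.linalg.inv(K)@np.array([uv[0],uv[1],1.]); return c+d*(z-c[2])/d[2]
def proj(m,X):
    p=np.array(m["R"])@np.asarray(X,float)+m["t"]; p=np.array(m["camera_matrix"])@p; return p[:2]/p[2]
E
python3 - <<'E'
from h import *
im=cv2.imread('pics/top1.png');m=bot.camera_model('top')
hsv=cv2.cvtColor(im,cv2.COLOR_BGR2HSV)
a=im[260:370,450:510];
mk=cv2.inRange(hsv,(3,130,50),(14,255,220));
for cnt in cv2.findContours(mk,0,2)[0]:
    if cv2.contourArea(cnt)>150:
        r=cv2.minAreaRect(cnt);print('brown',r,ray(m,r[0],22)[:2])
        b=cv2.boxPoints(r);print([ray(m,p,22)[:2].round() for p in b])
red=cv2.inRange(hsv,(0,200,80),(3,255,255))|cv2.inRange(hsv,(176,200,80),(180,255,255))
for cnt in cv2.findContours(red,0,2)[0]:
    if cv2.contourArea(cnt)>15:
        r=cv2.minAreaRect(cnt);print('red',r,ray(m,r[0],50)[:2])
cv2.imwrite('pics/c1.png',cv2.resize(im[185:300,235:420],None,fx=4.2,fy=4.2,interpolation=cv2.INTER_CUBIC))
E
```

```text
brown ((185.85293579101562, 321.5882568359375), (19.402849197387695, 38.07809066772461), 14.03624439239502) [416.91432624 302.07432451]
[array([384., 331.]), array([461., 313.]), array([450., 273.]), array([373., 291.])]
brown ((479.5187072753906, 316.38214111328125), (59.571746826171875, 19.546979904174805), 77.19573211669922) [ 414.15257692 -319.38727751]
[array([ 472., -289.]), array([ 480., -330.]), array([ 357., -350.]), array([ 349., -309.])]
brown ((367.0384216308594, 140.3076934814453), (8.825225830078125, 39.81157302856445), 11.309932708740234) [808.38391503 -94.85143927]
[array([766., -75.]), array([856., -96.]), array([ 852., -115.]), array([761., -94.])]
brown ((319.5, 44.5), (89.0, 639.0), 90.0) [1039.49416576    5.84483528]
[array([1165.,  743.]), array([1136., -740.]), array([ 917., -716.]), array([946., 728.])]
red ((404.6295471191406, 279.775390625), (4.294487476348877, 28.51539421081543), 23.629377365112305) [ 492.56590953 -160.01049029]
red ((281.04229736328125, 231.0884552001953), (7.542698860168457, 13.243576049804688), 37.87498474121094) [601.73013935  97.41370233]
red ((250.9000244140625, 203.70001220703125), (12.969193458557129, 22.807893753051758), 26.56505012512207) [662.60886593 161.0946485 ]
```

View pics/c1.png

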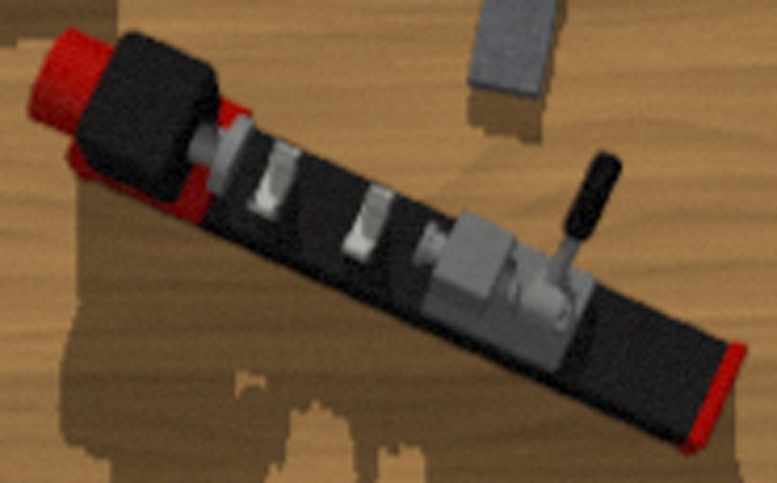

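Run:
```python
from h import *
m=bot.camera_model('top')
f=lambda x,y,z:ray(m,(235+x/4.2,185+y/4.2),z)[:2]
a,b=f(255,125,50),f(738,345,50);d=(a-b)/np.linalg.norm(a-b)
print('ydir',d,'yaw',np.arctan2(-d[0],d[1]),a,b)
xd=np.array([d[1],-d[0]])
for n,p in dict(endfar=f(738,347,50),endnear=f(690,445,50),tow=sum(f(x,y,130) for x,y in[(462,212),(520,240),(490,300),(432,270)])/4,
  v1=(f(287,148,90)+f(265,212,90))/2,v2=(f(380,190,90)+f(355,253,90))/2,tip=f(603,165,135.5)).items(): print(n,p.round(1),'along',(p@d).round(1),'across',(p@xd).round(1))
```

```text
ydir [0.44016886 0.89791501] yaw -0.4557867267635969 [636.43817537  65.75390062] [ 518.89081606 -174.03484278]
endfar [ 517.9 -174. ] along 71.7 across 541.6
endnear [ 469.4 -147.8] along 73.9 across 486.6
tow [554.4 -39.7] along 208.4 across 515.3
v1 [600.2  54.7] along 313.4 across 514.9
v2 [578.7  10.4] along 264.1 across 515.0
tip [ 595.4 -100.7] along 171.7 across 579.0
```

Emit:
carry_out --plan '[{"tx": 32,"ty": 27,"tz": 15,"rz": 0.06},{"tx": 32,"ty": 27,"tz": 15,"rz": 0.06},{"tx": 32,"ty": 27,"tz": 15,"rz": 0.06},{"tx": 32,"ty": 27,"tz": 15,"rz": 0.06},{"tx": 32,"ty": 27,"tz": 0,"rz": 0.06},{"tx": 32,"ty": 27,"tz": 0,"rz": 0.06},{}]'

```text
invalid input at $.plan[0]: expected keys tx, ty, tz, rx, ry, rz
```

Run:
```python
from h import *
o=bot.get_obs();m=bot.camera_model('wrist');im=bot.capture('wrist')[:,:,::-1].copy();cv2.imwrite('pics/w1.png',im)
np.save('w1.npy',m,allow_pickle=True)
print(o['time'],o['tool_pos'],o['tcp_rot']);R=np.array(m['R']);print(-R.T@m['t'],R[2],m['camera_matrix'][0][0])
print(proj(m,[414,-319,18]))
mk=cv2.inRange(cv2.cvtColor(im,cv2.COLOR_BGR2HSV),(3,130,40),(14,255,230))
mk=cv2.morphologyEx(mk,cv2.MORPH_OPEN,np.ones((5,5)))
for c in cv2.findContours(mk,0,2)[0]:
    if cv2.contourArea(c)>2000:
        r=cv2.minAreaRect(c);print(r,[ray(m,p,25)[:2].round(1) for p in cv2.boxPoints(r)],ray(m,r[0],25))
```

```text
0.1 [ 212.46145777 -479.65958035  205.53131967] [-3.14023316e+00 -1.96703071e-04  4.16824732e-01]
[ 287.69154396 -447.25861073  382.30747552] [-0.27619239 -0.12256415 -0.95325537] 375.8205172883788
[ 237.60216331 -102.28832269]
```

View pics/w1.png

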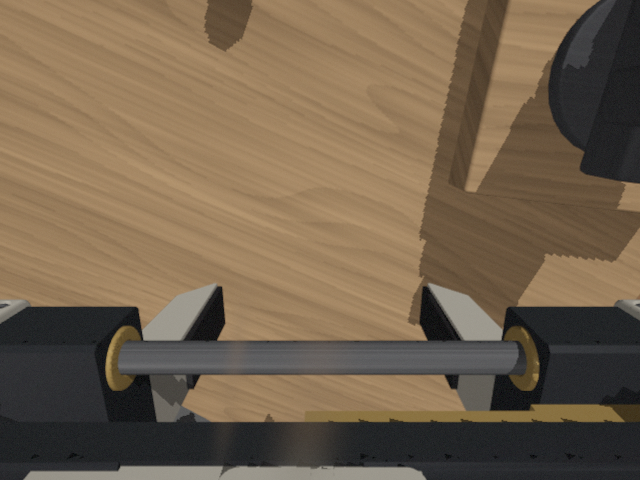

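The plan was refused because every row needs all six keys. The picture shows the wrist camera looking just ahead of the fingers, which sit at rows 280+, so I'll stop short of the blank for a look.

Emit:
carry_out --plan '[{"tx": 32,"ty": 27,"tz": 20,"rx": 0,"ry": 0,"rz": 0},{"tx": 32,"ty": 27,"tz": 20,"rx": 0,"ry": 0,"rz": 0},{"tx": 32,"ty": 27,"tz": 20,"rx": 0,"ry": 0,"rz": 0},{"tx": 24,"ty": 19,"tz": 0,"rx": 0,"ry": 0,"rz": 0},{"tx": 0,"ty": 0,"tz": 0,"rx": 0,"ry": 0,"rz": 0}]' --gripper 1

```text
time: 0.65
tool_pos: [335.0, -377.9, 266.7]
tcp_rot: [3.141, -0.001, 0.421]
contact_force: [-1.2, 0.3, -0.4]
grip_width: 56.4
finger_force: 0.0
```

```bash
cat > wb.py <<'E'
from h import *
import sys
o=bot.get_obs();m=bot.camera_model('wrist');im=bot.capture('wrist')[:,:,::-1].copy();cv2.imwrite(f'pics/{sys.argv[1]}.png',im)
print(o['time'],o['tool_pos'],o['tcp_rot'],proj(m,[414,-319,18]))
mk=cv2.inRange(cv2.cvtColor(im,cv2.COLOR_BGR2HSV),(3,130,40),(14,255,230))
mk=cv2.morphologyEx(mk,cv2.MORPH_OPEN,np.ones((5,5)))
for c in cv2.findContours(mk,0,2)[0]:
    if cv2.contourArea(c)>2000:
        r=cv2.minAreaRect(c);print(r,[ray(m,p,25)[:2].round(1) for p in cv2.boxPoints(r)],ray(m,r[0],25))
E
python3 wb.py w2
```

```text
0.65 [ 335.0006711  -377.85946706  266.67893977] [ 3.14082449e+00 -1.23311266e-03  4.21043350e-01] [300.33379343 106.38683963]
((306.1214294433594, 105.02948760986328), (34.400081634521484, 122.80191040039062), 13.650419235229492) [array([ 351., -316.]), array([ 472. , -298.6]), array([ 478.9, -332.2]), array([ 357.8, -352.9])] [ 417.64360057 -324.44372881   25.        ]
```

View pics/w2.png

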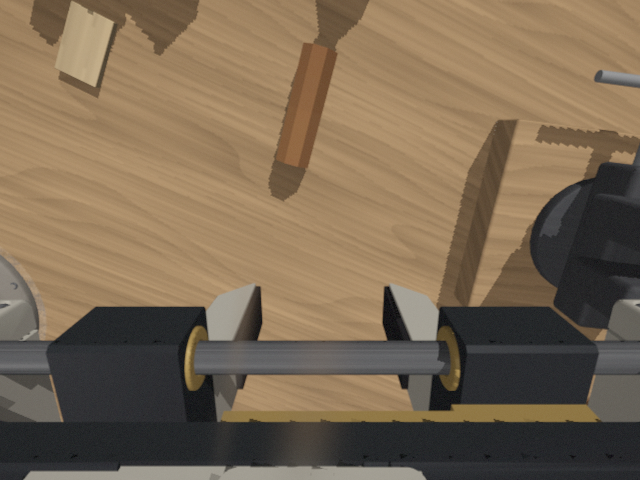

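The blank lies at about (416,-323) with its axis at 0.156 rad. On to a look along the lathe from above.

Emit:
carry_out --plan '[{"tx": 24,"ty": 35,"tz": 4,"rx": 0,"ry": 0,"rz": 0.087},{"tx": 24,"ty": 35,"tz": 4,"rx": 0,"ry": 0,"rz": 0.087},{"tx": 24,"ty": 35,"tz": 4,"rx": 0,"ry": 0,"rz": 0.087},{"tx": 24,"ty": 35,"tz": 4,"rx": 0,"ry": 0,"rz": 0.087},{"tx": 24,"ty": 35,"tz": 0,"rx": 0,"ry": 0,"rz": 0.087},{"tx": 24,"ty": 35,"tz": 0,"rx": 0,"ry": 0,"rz": 0.087},{"tx": 24,"ty": 35,"tz": 0,"rx": 0,"ry": 0,"rz": 0.087},{"tx": 24,"ty": 35,"tz": 0,"rx": 0,"ry": 0,"rz": 0.087},{"tx": 0,"ty": 0,"tz": 0,"rx": 0,"ry": 0,"rz": 0},{"tx": 0,"ty": 0,"tz": 0,"rx": 0,"ry": 0,"rz": 0}]'

```text
time: 1.7
tool_pos: [524.3, -100.5, 281.3]
tcp_rot: [-3.14, 0.001, 1.113]
contact_force: [0.3, -0.1, 0.2]
grip_width: 0.3
finger_force: 0.0
```

Run:
```python
from h import *
import pickle
o=bot.get_obs();m=bot.camera_model('wrist');im=bot.capture('wrist')[:,:,::-1].copy()
pickle.dump(m,open('w3.pkl','wb'))
print(o['time'],o['tool_pos'],o['tcp_rot'],o['grip_width'])
cv2.imwrite('pics/w3.png',cv2.resize(im[0:300,150:530],None,fx=2,fy=2,interpolation=cv2.INTER_CUBIC))
```

```text
1.7 [ 524.28534615 -100.47349198  281.29267725] [-3.14007435e+00  9.86820867e-04  1.11303844e+00] 0.34123787771435954
```

View pics/w3.png

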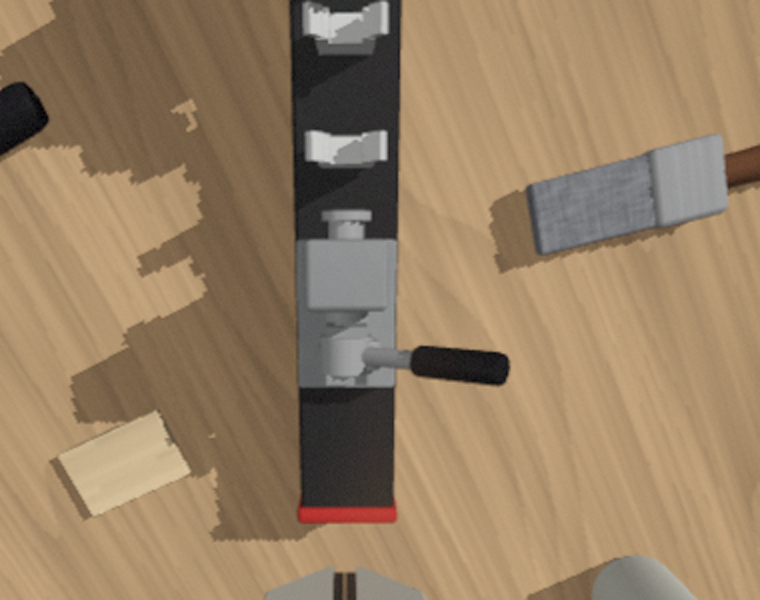

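Run:
```python
from h import *
import pickle
m=pickle.load(open('w3.pkl','rb'))
f=lambda x,y,z:ray(m,(150+x/2,y/2),z)[:2]
O=np.array([569.1,-9.]);d=np.array([.4402,.8979]);x=np.array([d[1],-d[0]])
for n,a in dict(v2l=(308,131,90),v2r=(386,131,90),v1l=(304,4,90),v1r=(388,4,90),towfl=(306,240,130),towfr=(388,240,130),towbl=(307,309,130),towbr=(387,309,130),endl=(300,507,50),endr=(396,507,50),bedl=(292,0,50),bedr=(401,0,50),tip=(508,368,135)).items():
    p=f(*a);print(n,p.round(1),'lathe',((p-O)@x).round(1),((p-O)@d).round(1))
```

```text
v2l [566.8  20.8] lathe -15.2 25.7
v2r [598.1   5.3] lathe 19.7 25.6
v1l [587.9  65.8] lathe -16.0 75.4
v1r [620.1  49.8] lathe 19.9 75.3
towfl [546.5 -21. ] lathe -15.0 -20.7
towfr [577.1 -36.1] lathe 19.1 -20.8
towbl [534.1 -46.2] lathe -15.1 -48.8
towbr [564.7 -61.3] lathe 19.1 -48.9
endl [ 472.8 -148.5] lathe -25.1 -167.7
endr [ 522.4 -173. ] lathe 30.3 -167.8
bedl [586.5  79.9] lathe -23.5 87.5
bedr [632.7  57. ] lathe 28.1 87.3
tip [ 600.7 -106.4] lathe 71.3 -73.6
```

The picture shows the tower top at crop (306–388, 240–310), the V rests at y≈15 and 145, and the lever leaning +x with its tip at (508,368). The lathe origin is about (570.7,-10.3), with the lever at lathe y≈-73. I'll go to its far side.

Emit:
carry_out --plan '[{"tx": 38,"ty": -8,"tz": 0,"rx": 0,"ry": 0,"rz": 0},{"tx": 38,"ty": -8,"tz": 0,"rx": 0,"ry": 0,"rz": 0},{"tx": 37,"ty": -8,"tz": 0,"rx": 0,"ry": 0,"rz": 0},{"tx": 0,"ty": 0,"tz": -40,"rx": 0,"ry": 0,"rz": 0},{"tx": 0,"ty": 0,"tz": -40,"rx": 0,"ry": 0,"rz": 0},{"tx": 0,"ty": 0,"tz": -40,"rx": 0,"ry": 0,"rz": 0},{"tx": 0,"ty": 0,"tz": -36,"rx": 0,"ry": 0,"rz": 0},{"tx": 0,"ty": 0,"tz": 0,"rx": 0,"ry": 0,"rz": 0},{"tx": 0,"ty": 0,"tz": 0,"rx": 0,"ry": 0,"rz": 0}]'

```text
time: 2.65
tool_pos: [637.2, -125.8, 126.8]
tcp_rot: [-3.141, 0.0, 1.11]
contact_force: [1.0, 0.7, 0.5]
grip_width: 0.0
finger_force: 0.0
```

Emit:
carry_out --plan '[{"tx": -13.5,"ty": 6.6,"tz": 0,"rx": 0,"ry": 0,"rz": 0},{"tx": -13.5,"ty": 6.6,"tz": 0,"rx": 0,"ry": 0,"rz": 0},{"tx": -13.5,"ty": 6.6,"tz": 0,"rx": 0,"ry": 0,"rz": 0},{"tx": -13.5,"ty": 6.6,"tz": 0,"rx": 0,"ry": 0,"rz": 0},{"tx": 0,"ty": 0,"tz": 0,"rx": 0,"ry": 0,"rz": 0}]'

```text
time: 3.15
tool_pos: [583.8, -98.0, 129.5]
tcp_rot: [3.137, -0.001, 1.112]
contact_force: [-0.4, -0.1, 0.4]
grip_width: -0.0
finger_force: 0.0
```

Emit:
carry_out --plan '[{"tx": -13.5,"ty": 6.6,"tz": -1,"rx": 0,"ry": 0,"rz": 0},{"tx": -13.5,"ty": 6.6,"tz": -1,"rx": 0,"ry": 0,"rz": 0},{"tx": -13.5,"ty": 6.6,"tz": -1,"rx": 0,"ry": 0,"rz": 0},{"tx": -13.5,"ty": 6.6,"tz": 0,"rx": 0,"ry": 0,"rz": 0},{"tx": 0,"ty": 0,"tz": 0,"rx": 0,"ry": 0,"rz": 0}]'

```text
time: 3.65
tool_pos: [530.0, -71.5, 125.0]
tcp_rot: [3.139, -0.0, 1.113]
contact_force: [0.4, -0.3, 0.7]
grip_width: 0.4
finger_force: 0.0
```

Run:
```python
from h import *
o=bot.get_obs();print(o['contact_force'],o['tool_pos'])
im=bot.capture('top')[:,:,::-1]
s=bot.capture('scene')[:,:,::-1]
a=cv2.resize(im[185:300,280:420],(700,575),interpolation=cv2.INTER_CUBIC)
cv2.imwrite('pics/t2.png',cv2.resize(np.hstack([im[185:300,290:410],s[150:265,260:380]]),(800,392),interpolation=cv2.INTER_CUBIC))
```

```text
[ 0.36441011 -0.329252    0.71461878] [529.99970056 -71.54753344 125.04684358]
```

View pics/t2.png

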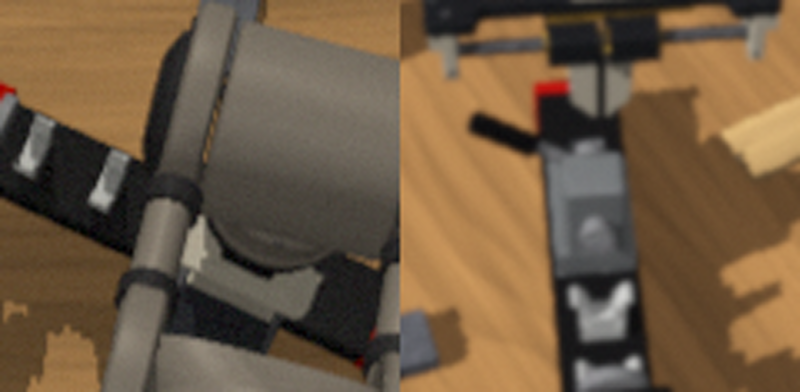

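The right half shows the lever still leaning to the far side: the fingertip rode over its end. I'll go back and push lower.

Emit:
carry_out --plan '[{"tx": 0,"ty": 0,"tz": 30,"rx": 0,"ry": 0,"rz": 0},{"tx": 0,"ty": 0,"tz": 30,"rx": 0,"ry": 0,"rz": 0},{"tx": 37,"ty": -18,"tz": 0,"rx": 0,"ry": 0,"rz": 0},{"tx": 37,"ty": -18,"tz": 0,"rx": 0,"ry": 0,"rz": 0},{"tx": 37,"ty": -18,"tz": 0,"rx": 0,"ry": 0,"rz": 0},{"tx": 0,"ty": 0,"tz": -40,"rx": 0,"ry": 0,"rz": 0},{"tx": 0,"ty": 0,"tz": -40,"rx": 0,"ry": 0,"rz": 0},{"tx": 0,"ty": 0,"tz": 0,"rx": 0,"ry": 0,"rz": 0},{"tx": 0,"ty": 0,"tz": 0,"rx": 0,"ry": 0,"rz": 0}]'

```text
time: 4.65
tool_pos: [641.2, -125.8, 103.7]
tcp_rot: [3.141, 0.0, 1.112]
contact_force: [0.5, 0.2, 0.5]
grip_width: 0.2
finger_force: 0.0
```

Emit:
carry_out --plan '[{"tx": -9,"ty": 4.4,"tz": 0,"rx": 0,"ry": 0,"rz": 0},{"tx": -9,"ty": 4.4,"tz": 0,"rx": 0,"ry": 0,"rz": 0},{"tx": -9,"ty": 4.4,"tz": 0,"rx": 0,"ry": 0,"rz": 0},{"tx": -9,"ty": 4.4,"tz": 0,"rx": 0,"ry": 0,"rz": 0}]'

```text
time: 5.05
tool_pos: [610.1, -110.0, 109.0]
tcp_rot: [3.125, -0.002, 1.113]
contact_force: [14.8, -7.9, 13.0]
grip_width: 0.4
finger_force: 10.3
```

The force acts along the rod, so the lever is jammed by friction on its end. I'll grip its black handle across (fingers closing along the bed) and carry it over the arc instead. First back off, rise and turn 90°.

Emit:
carry_out --plan '[{"tx": 18,"ty": -9,"tz": 0,"rx": 0,"ry": 0,"rz": 0},{"tx": 9,"ty": -4,"tz": 30,"rx": 0,"ry": 0,"rz": -0.13},{"tx": 0,"ty": 0,"tz": 40,"rx": 0,"ry": 0,"rz": -0.144},{"tx": 0,"ty": 0,"tz": 20,"rx": 0,"ry": 0,"rz": -0.144},{"tx": -10,"ty": 5,"tz": 0,"rx": 0,"ry": 0,"rz": -0.144},{"tx": -10,"ty": 5,"tz": 0,"rx": 0,"ry": 0,"rz": -0.144},{"tx": -10,"ty": 5,"tz": 0,"rx": 0,"ry": 0,"rz": -0.144},{"tx": -9,"ty": 3,"tz": 0,"rx": 0,"ry": 0,"rz": -0.144},{"tx": 0,"ty": 0,"tz": 0,"rx": 0,"ry": 0,"rz": -0.144},{"tx": 0,"ty": 0,"tz": 0,"rx": 0,"ry": 0,"rz": -0.144},{"tx": 0,"ty": 0,"tz": 0,"rx": 0,"ry": 0,"rz": -0.144},{"tx": 0,"ty": 0,"tz": 0,"rx": 0,"ry": 0,"rz": -0.144}]' --gripper 0.5

```text
time: 6.25
tool_pos: [594.1, -103.1, 197.2]
tcp_rot: [-3.141, -0.006, -0.463]
contact_force: [-0.9, -0.3, 0.8]
grip_width: 45.7
finger_force: 0.0
```

Run:
```python
from h import *
o=bot.get_obs();print(o['tool_pos'],o['tcp_rot'],o['grip_width'],o['joint_positions'])
s=bot.capture('scene')[:,:,::-1];m=bot.camera_model('scene')
O=np.array([570.7,-10.3]);d=np.array([.4402,.8979]);x=np.array([d[1],-d[0]])
for th in(.95,.7,.4,0): 
    p=O+x*85*np.sin(th)-73.3*d; print(th,proj(m,[*p,86+85*np.cos(th)]))
hs=s[140:265,240:400];cv2.imwrite('pics/s3.png',cv2.resize(hs,None,fx=4,fy=4,interpolation=cv2.INTER_CUBIC))
```

```text
[ 594.07985683 -103.1294147   197.248796  ] [-3.14062053 -0.00642374 -0.46307489] 45.71235277737386 [-2.98879528e-01  4.88768984e-01  1.31785925e+00 -9.36993297e-05
  1.32846818e+00  1.73501075e+00]
0.95 [281.01820836 185.51157207]
0.7 [287.82533927 179.79865451]
0.4 [298.62761118 174.48210895]
0 [315.66994237 170.98050054]
```

View pics/s3.png

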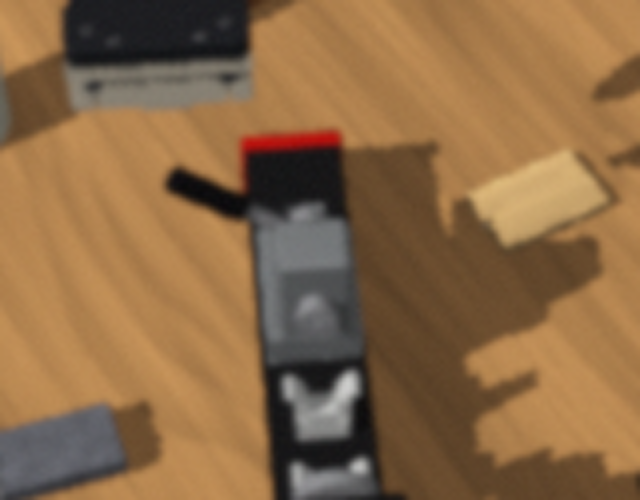

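The lever is still locked, with its tip at about (284,185) in the full image, which agrees with the model. Descending to straddle and grip it.

Emit:
carry_out --plan '[{"tx": -4.5,"ty": 2,"tz": -28,"rx": 0,"ry": 0,"rz": 0},{"tx": 0,"ty": 0,"tz": -28,"rx": 0,"ry": 0,"rz": 0},{"tx": 0,"ty": 0,"tz": -27,"rx": 0,"ry": 0,"rz": 0},{"tx": 0,"ty": 0,"tz": 0,"rx": 0,"ry": 0,"rz": 0},{"tx": 0,"ty": 0,"tz": 0,"rx": 0,"ry": 0,"rz": 0}]'

```text
time: 6.8
tool_pos: [589.3, -101.0, 112.5]
tcp_rot: [-3.141, -0.003, -0.456]
contact_force: [0.5, -0.9, 0.3]
grip_width: 46.3
finger_force: 0.0
```

Emit:
carry_out --plan '[{"tx": 0,"ty": 0,"tz": 0,"rx": 0,"ry": 0,"rz": 0},{"tx": 0,"ty": 0,"tz": 0,"rx": 0,"ry": 0,"rz": 0},{"tx": 0,"ty": 0,"tz": 0,"rx": 0,"ry": 0,"rz": 0},{"tx": 0,"ty": 0,"tz": 0,"rx": 0,"ry": 0,"rz": 0},{"tx": 0,"ty": 0,"tz": 0,"rx": 0,"ry": 0,"rz": 0}]' --gripper 1

```text
time: 7.3
tool_pos: [588.8, -99.9, 110.7]
tcp_rot: [-3.14, -0.001, -0.457]
contact_force: [1.4, 2.6, 1.4]
grip_width: 14.0
finger_force: 30.0
```

Run:
```python
import numpy as np
d=np.array([.4402,.8979]);x=np.array([d[1],-d[0]])
th=np.linspace(.95,-.95,13);r=70
P=np.c_[r*np.sin(th),r*np.cos(th)]
for a in np.diff(P,axis=0): print((x*a[0]).round(1),a[1].round(1))
```

```text
[-6.4  3.1] 8.5
[-7.5  3.7] 7.2
[-8.5  4.1] 5.8
[-9.2  4.5] 4.3
[-9.7  4.7] 2.6
[-9.9  4.9] 0.9
[-9.9  4.9] -0.9
[-9.7  4.7] -2.6
[-9.2  4.5] -4.3
[-8.5  4.1] -5.8
[-7.5  3.7] -7.2
[-6.4  3.1] -8.5
```

Emit:
carry_out --plan '[{"tx": -6.4,"ty": 3.1,"tz": 8.5,"rx": 0,"ry": 0,"rz": 0},{"tx": -7.5,"ty": 3.7,"tz": 7.2,"rx": 0,"ry": 0,"rz": 0},{"tx": -8.5,"ty": 4.1,"tz": 5.8,"rx": 0,"ry": 0,"rz": 0},{"tx": -9.2,"ty": 4.5,"tz": 4.3,"rx": 0,"ry": 0,"rz": 0},{"tx": -9.7,"ty": 4.7,"tz": 2.6,"rx": 0,"ry": 0,"rz": 0},{"tx": -9.9,"ty": 4.9,"tz": 0.9,"rx": 0,"ry": 0,"rz": 0},{"tx": 0,"ty": 0,"tz": 0,"rx": 0,"ry": 0,"rz": 0}]'

```text
time: 8.0
tool_pos: [535.8, -75.3, 140.4]
tcp_rot: [3.141, -0.0, -0.457]
contact_force: [-0.1, 2.2, 1.6]
grip_width: 13.5
finger_force: 30.0
```

Emit:
carry_out --plan '[{"tx": -9.9,"ty": 4.9,"tz": -0.9,"rx": 0,"ry": 0,"rz": 0},{"tx": -9.7,"ty": 4.7,"tz": -2.6,"rx": 0,"ry": 0,"rz": 0},{"tx": -9.2,"ty": 4.5,"tz": -4.3,"rx": 0,"ry": 0,"rz": 0},{"tx": -8.5,"ty": 4.1,"tz": -5.8,"rx": 0,"ry": 0,"rz": 0},{"tx": -7.5,"ty": 3.7,"tz": -7.2,"rx": 0,"ry": 0,"rz": 0},{"tx": -6.4,"ty": 3.1,"tz": -8.5,"rx": 0,"ry": 0,"rz": 0},{"tx": 0,"ty": 0,"tz": 0,"rx": 0,"ry": 0,"rz": 0}]'

```text
time: 8.7
tool_pos: [483.9, -50.3, 109.1]
tcp_rot: [3.141, 0.003, -0.457]
contact_force: [-0.1, 0.4, -0.5]
grip_width: 0.3
finger_force: 0.0
```

```bash
cat > lev.py <<'E'
from h import *
import sys
O=np.array([570.7,-10.3]);d=np.array([.4402,.8979]);x=np.array([d[1],-d[0]])
y=float(sys.argv[1]) if len(sys.argv)>1 else -73.3
for cam in('scene','top'):
    im=bot.capture(cam);g=im.max(2);m=bot.camera_model(cam)
    print(cam)
    for th in np.arange(.95,-1.0,-.19):
        v=[]
        for r in(50,58,66,74,82):
            p=O+x*r*np.sin(th)+y*d;u=proj(m,[*p,86+r*np.cos(th)]).round().astype(int);v.append(int(g[u[1],u[0]]))
        print('lever',round(.95-th,2),u,v)
    cv2.imwrite(f'pics/lev_{cam}.png',im[:,:,::-1])
E
python3 lev.py
```

```text
scene
lever 0.0 [282 186] [186, 180, 190, 192, 186]
lever 0.19 [287 182] [183, 187, 188, 188, 182]
lever 0.38 [293 178] [49, 132, 164, 169, 172]
lever 0.57 [300 175] [25, 24, 26, 76, 179]
lever 0.76 [308 173] [21, 21, 43, 160, 163]
lever 0.95 [316 172] [19, 20, 26, 150, 162]
lever 1.14 [324 172] [13, 11, 10, 25, 59]
lever 1.33 [331 173] [53, 102, 109, 137, 147]
lever 1.52 [338 175] [102, 58, 34, 34, 34]
lever 1.71 [344 178] [71, 32, 34, 34, 33]
lever 1.9 [349 181] [92, 53, 25, 33, 32]
top
lever 0.0 [381 223] [119, 116, 130, 169, 162]
lever 0.19 [379 226] [122, 119, 117, 147, 169]
lever 0.38 [377 231] [127, 128, 119, 118, 114]
lever 0.57 [375 237] [124, 132, 131, 128, 119]
lever 0.76 [372 243] [116, 122, 123, 124, 132]
lever 0.95 [369 251] [118, 116, 116, 115, 119]
lever 1.14 [365 258] [113, 113, 110, 110, 110]
lever 1.33 [362 265] [104, 96, 96, 97, 96]
lever 1.52 [359 272] [96, 92, 85, 76, 74]
lever 1.71 [356 278] [79, 74, 72, 66, 72]
lever 1.9 [353 284] [74, 66, 72, 66, 64]
```

Emit:
carry_out --plan '[{"tx": 0,"ty": 0,"tz": 30,"rx": 0,"ry": 0,"rz": 0},{"tx": 0,"ty": 0,"tz": 40,"rx": 0,"ry": 0,"rz": 0},{"tx": 0,"ty": 0,"tz": 40,"rx": 0,"ry": 0,"rz": 0},{"tx": 0,"ty": 0,"tz": 0,"rx": 0,"ry": 0,"rz": 0}]' --gripper 0.5

```text
time: 9.2
tool_pos: [489.0, -51.7, 225.9]
tcp_rot: [-3.14, -0.011, -0.457]
contact_force: [0.7, -0.2, -0.1]
grip_width: 28.1
finger_force: 0.0
```

Run:
```python
from h import *
o=bot.get_obs();m=bot.camera_model('wrist');im=bot.capture('wrist')[:,:,::-1].copy()
O=np.array([570.7,-10.3]);d=np.array([.4402,.8979]);x=np.array([d[1],-d[0]])
for th in np.arange(.95,-1,-.19): 
    p=O+x*85*np.sin(th)-73.3*d; print(round(.95-th,2),proj(m,[*p,86+85*np.cos(th)]).round())
print(o['tool_pos']);cv2.imwrite('pics/w4.png',im)
s=bot.capture('scene')[:,:,::-1];cv2.imwrite('pics/both.png',np.vstack([cv2.resize(im,(640,480))[0:330],cv2.resize(s[140:215,260:420],(640,300))[:270]]))
```

```text
0.0 [321.  55.]
0.19 [321.  70.]
0.38 [321.  90.]
0.57 [321. 115.]
0.76 [321. 141.]
0.95 [321. 169.]
1.14 [321. 194.]
1.33 [321. 216.]
1.52 [321. 234.]
1.71 [321. 248.]
1.9 [321. 256.]
[489.04310413 -51.69662127 225.93040699]
```

View pics/both.png

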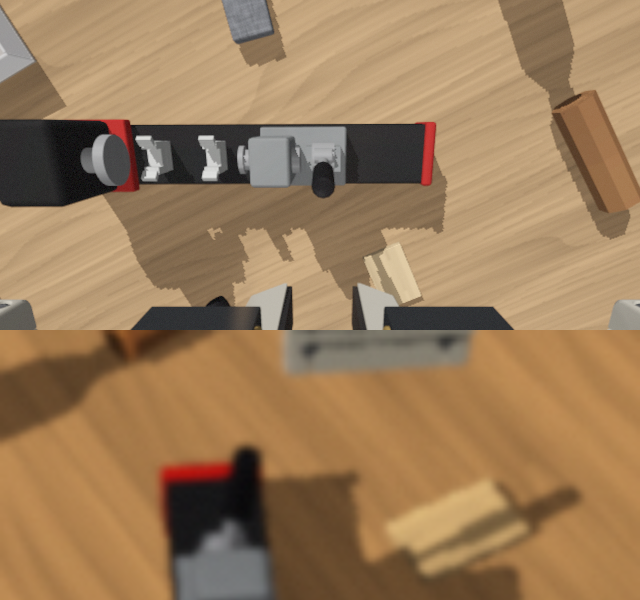

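The lever stands at about 1.05–1.1 rad, just past upright (tip near (322,190) in the upper half). I'll push it on from the far side with closed fingers.

Emit:
carry_out --plan '[{"tx": 28,"ty": -15.7,"tz": 0,"rx": 0,"ry": 0,"rz": 0},{"tx": 28,"ty": -15.7,"tz": 0,"rx": 0,"ry": 0,"rz": 0},{"tx": 28,"ty": -15.7,"tz": 0,"rx": 0,"ry": 0,"rz": 0},{"tx": 0,"ty": 0,"tz": 0,"rx": 0,"ry": 0,"rz": 0},{"tx": 0,"ty": 0,"tz": -35,"rx": 0,"ry": 0,"rz": 0},{"tx": 0,"ty": 0,"tz": -35,"rx": 0,"ry": 0,"rz": 0},{"tx": 0,"ty": 0,"tz": -33,"rx": 0,"ry": 0,"rz": 0},{"tx": 0,"ty": 0,"tz": 0,"rx": 0,"ry": 0,"rz": 0},{"tx": 0,"ty": 0,"tz": 0,"rx": 0,"ry": 0,"rz": 0}]' --gripper 1

```text
time: 10.2
tool_pos: [569.0, -97.4, 116.9]
tcp_rot: [3.141, 0.002, -0.457]
contact_force: [0.2, -0.2, 1.0]
grip_width: 0.4
finger_force: 0.0
```

Emit:
carry_out --plan '[{"tx": -9,"ty": 4.4,"tz": 0,"rx": 0,"ry": 0,"rz": 0},{"tx": -9,"ty": 4.4,"tz": 0,"rx": 0,"ry": 0,"rz": 0},{"tx": -9,"ty": 4.4,"tz": 0,"rx": 0,"ry": 0,"rz": 0},{"tx": -9,"ty": 4.4,"tz": 0,"rx": 0,"ry": 0,"rz": 0},{"tx": -9,"ty": 4.4,"tz": 0,"rx": 0,"ry": 0,"rz": 0},{"tx": 0,"ty": 0,"tz": 0,"rx": 0,"ry": 0,"rz": 0}]'

```text
time: 10.8
tool_pos: [523.4, -75.2, 117.6]
tcp_rot: [3.141, 0.0, -0.457]
contact_force: [0.2, 0.2, 1.1]
grip_width: 0.3
finger_force: 0.3
```

Emit:
carry_out --plan '[{"tx": -5,"ty": 2.4,"tz": 0,"rx": 0,"ry": 0,"rz": 0},{"tx": -5,"ty": 2.4,"tz": 0,"rx": 0,"ry": 0,"rz": 0},{"tx": -4,"ty": 2,"tz": 0,"rx": 0,"ry": 0,"rz": 0},{"tx": 0,"ty": 0,"tz": 0,"rx": 0,"ry": 0,"rz": 0}]'

```text
time: 11.2
tool_pos: [510.0, -68.6, 117.1]
tcp_rot: [3.141, 0.001, -0.457]
contact_force: [0.1, -0.8, 0.8]
grip_width: 0.1
finger_force: 0.6
```

Emit:
carry_out --plan '[{"tx": -5,"ty": 2.4,"tz": 0,"rx": 0,"ry": 0,"rz": 0},{"tx": -5,"ty": 2.4,"tz": 0,"rx": 0,"ry": 0,"rz": 0}]'

```text
time: 11.4
tool_pos: [500.5, -64.0, 117.1]
tcp_rot: [3.142, -0.0, -0.457]
contact_force: [1.2, -1.4, 0.6]
grip_width: 0.3
finger_force: 0.9
```

Run:
```python
from h import *
o=bot.get_obs();print(o['contact_force'],o['tool_pos'])
O=np.array([570.7,-10.3]);d=np.array([.4402,.8979]);x=np.array([d[1],-d[0]])
p=np.array(o['tool_pos'][:2])-O;print(p@x,p@d)
m=bot.camera_model('wrist');im=bot.capture('wrist');g=im.max(2)
for th in np.arange(.95,-1,-.19):
    v=[]
    for r in (45,55,65,75,83):
        p=O+x*r*np.sin(th)-73.3*d;u=proj(m,[*p,86+r*np.cos(th)]).round().astype(int);v.append(int(g[u[1],u[0]]) if 0<=u[1]<480 else -1)
    print(round(.95-th,2),u,v)
```

```text
[ 1.22028489 -1.36172727  0.64405303] [500.45956128 -64.04606145 117.07335006]
-39.40987367321563 -79.17842970135445
0.0 [304  54] [196, 186, 196, 193, 207]
0.19 [304  80] [44, 200, 190, 197, 191]
0.38 [303 115] [160, 143, 192, 203, 203]
0.57 [303 158] [173, 158, 159, 159, 160]
0.76 [303 204] [183, 183, 181, 182, 181]
0.95 [304 249] [148, 179, 181, 161, 162]
1.14 [304 288] [182, 182, 182, 48, 192]
1.33 [306 319] [183, 52, 114, 191, 61]
1.52 [307 340] [52, 74, 192, 62, 64]
1.71 [308 352] [54, 192, 63, 61, 78]
1.9 [309 356] [61, 191, 64, 65, 78]
```

Emit:
carry_out --plan '[{"tx": -4,"ty": 2,"tz": 0,"rx": 0,"ry": 0,"rz": 0},{"tx": -4,"ty": 2,"tz": 0,"rx": 0,"ry": 0,"rz": 0}]'

```text
time: 11.65
tool_pos: [492.4, -60.1, 117.1]
tcp_rot: [3.141, -0.0, -0.457]
contact_force: [1.9, -1.4, 0.2]
grip_width: 0.9
finger_force: 0.9
```

Emit:
carry_out --plan '[{"tx": -3,"ty": 1.5,"tz": 0,"rx": 0,"ry": 0,"rz": 0},{"tx": -3,"ty": 1.5,"tz": 0,"rx": 0,"ry": 0,"rz": 0}]'

```text
time: 11.85
tool_pos: [487.1, -57.4, 117.4]
tcp_rot: [3.142, -0.002, -0.457]
contact_force: [5.8, -5.1, 3.6]
grip_width: 0.4
finger_force: 3.1
```

Emit:
carry_out --plan '[{"tx": 9,"ty": -4,"tz": 0,"rx": 0,"ry": 0,"rz": 0},{"tx": 0,"ty": 0,"tz": 40,"rx": 0,"ry": 0,"rz": 0},{"tx": 0,"ty": 0,"tz": 40,"rx": 0,"ry": 0,"rz": 0},{"tx": -15,"ty": 7,"tz": 30,"rx": 0,"ry": 0,"rz": 0},{"tx": -15,"ty": 7,"tz": 0,"rx": 0,"ry": 0,"rz": 0},{"tx": 0,"ty": 0,"tz": 0,"rx": 0,"ry": 0,"rz": 0},{"tx": 0,"ty": 0,"tz": 0,"rx": 0,"ry": 0,"rz": 0}]'

```text
time: 12.55
tool_pos: [465.7, -47.1, 226.7]
tcp_rot: [3.141, 0.001, -0.457]
contact_force: [-0.1, -0.8, -0.7]
grip_width: 0.6
finger_force: 0.0
```

```bash
cat > wl.py <<'E'
from h import *
O=np.array([570.7,-10.3]);d=np.array([.4402,.8979]);x=np.array([d[1],-d[0]])
import sys
yl=float(sys.argv[1])
o=bot.get_obs();print(o['time'],o['tool_pos'],o['tcp_rot'])
m=bot.camera_model('wrist');im=bot.capture('wrist');g=im.max(2);cv2.imwrite('pics/wl%d.png'%(o['time']*100),im[:,:,::-1])
for th in np.r_[.95:-1:-.19]:
    v=[]
    for r in (45,55,65,75,83):
        p=O+x*r*np.sin(th)+yl*d;u=proj(m,[*p,86+r*np.cos(th)]).round().astype(int);v.append(int(g[u[1],u[0]]) if 0<=u[1]<480 else -1)
    print(round(.95-th,2),u,v)
E
python3 wl.py -73.3
```

```text
12.55 [465.6640292  -47.11191416 226.72380989] [ 3.14144676e+00  1.15893166e-03 -4.57053902e-01]
0.0 [311  16] [195, 191, 188, 204, 194]
0.19 [310  30] [197, 194, 186, 188, 205]
0.38 [310  49] [189, 194, 193, 189, 185]
0.57 [310  73] [154, 108, 195, 190, 196]
0.76 [310 100] [171, 166, 156, 156, 155]
0.95 [310 128] [172, 172, 168, 168, 168]
1.14 [311 155] [120, 180, 175, 177, 175]
1.33 [311 178] [180, 179, 180, 42, 40]
1.52 [312 198] [179, 42, 40, 46, 46]
1.71 [312 212] [48, 43, 45, 43, 44]
1.9 [313 222] [46, 43, 40, 42, 34]
```

The lever's dark grip now lies along the 1.7–1.9 rad line, so it is freed. Next I'll push the tailstock back on the upper front of its tower.

Emit:
carry_out --plan '[{"tx": 36,"ty": 14.7,"tz": 0,"rx": 0,"ry": 0,"rz": 0},{"tx": 36,"ty": 14.7,"tz": 0,"rx": 0,"ry": 0,"rz": 0},{"tx": 36,"ty": 14.7,"tz": 0,"rx": 0,"ry": 0,"rz": 0},{"tx": 0,"ty": 0,"tz": 0,"rx": 0,"ry": 0,"rz": 0},{"tx": 0,"ty": 0,"tz": -36,"rx": 0,"ry": 0,"rz": 0},{"tx": 0,"ty": 0,"tz": -36,"rx": 0,"ry": 0,"rz": 0},{"tx": 0,"ty": 0,"tz": -35,"rx": 0,"ry": 0,"rz": 0},{"tx": 0,"ty": 0,"tz": 0,"rx": 0,"ry": 0,"rz": 0},{"tx": 0,"ty": 0,"tz": 0,"rx": 0,"ry": 0,"rz": 0}]'

```text
time: 13.5
tool_pos: [573.6, -3.4, 120.1]
tcp_rot: [3.141, 0.002, -0.458]
contact_force: [0.4, -0.2, 0.4]
grip_width: 0.5
finger_force: 0.0
```

Emit:
carry_out --plan '[{"tx": -4.5,"ty": -9,"tz": 0,"rx": 0,"ry": 0,"rz": 0},{"tx": -4.5,"ty": -9,"tz": 0,"rx": 0,"ry": 0,"rz": 0},{"tx": -4.5,"ty": -9,"tz": 0,"rx": 0,"ry": 0,"rz": 0}]'

```text
time: 13.8
tool_pos: [560.3, -31.2, 121.6]
tcp_rot: [-3.141, -0.002, -0.457]
contact_force: [0.4, 0.1, -0.1]
grip_width: 0.6
finger_force: 0.0
```

Emit:
carry_out --plan '[{"tx": -4.5,"ty": -9,"tz": 0,"rx": 0,"ry": 0,"rz": 0},{"tx": -4.5,"ty": -9,"tz": 0,"rx": 0,"ry": 0,"rz": 0},{"tx": -4.5,"ty": -9,"tz": 0,"rx": 0,"ry": 0,"rz": 0}]'

```text
time: 14.1
tool_pos: [546.2, -58.1, 120.4]
tcp_rot: [3.142, -0.0, -0.458]
contact_force: [0.9, 0.2, -0.4]
grip_width: 0.5
finger_force: 0.0
```

Run:
```python
from h import *
o=bot.get_obs();print(o['tool_pos'],o['contact_force'])
s=bot.capture('scene')[:,:,::-1];t=bot.capture('top')[:,:,::-1]
cv2.imwrite('pics/s5.png',cv2.resize(np.hstack([s[150:265,260:380],t[185:300,290:410]]),(800,392),interpolation=cv2.INTER_CUBIC))
# grey extent along the bed line at z=130,x=0 in scene
m=bot.camera_model('scene');O=np.array([570.7,-10.3]);d=np.array([.4402,.8979]);x=np.array([d[1],-d[0]])
for z,xl in((130,10),(72,22)):
    print(z,[(y,s[tuple(proj(m,[*(O+y*d+xl*x),z]).round().astype(int)[::-1])].tolist()) for y in range(10,-140,-10)])
```

```text
[546.2455297  -58.05446854 120.38291058] [ 0.91269734  0.16442604 -0.41011646]
130 [(10, [109, 106, 106]), (0, [110, 107, 106]), (-10, [85, 84, 82]), (-20, [119, 117, 116]), (-30, [117, 127, 132]), (-40, [98, 108, 115]), (-50, [47, 51, 52]), (-60, [48, 45, 45]), (-70, [40, 35, 36]), (-80, [33, 30, 30]), (-90, [34, 31, 29]), (-100, [33, 30, 29]), (-110, [41, 40, 40]), (-120, [114, 129, 135]), (-130, [117, 130, 137])]
72 [(10, [41, 40, 40]), (0, [26, 23, 26]), (-10, [77, 75, 74]), (-20, [114, 112, 109]), (-30, [117, 115, 114]), (-40, [119, 118, 116]), (-50, [121, 119, 118]), (-60, [121, 119, 116]), (-70, [123, 122, 120]), (-80, [115, 126, 133]), (-90, [78, 85, 88]), (-100, [40, 42, 43]), (-110, [34, 30, 30]), (-120, [63, 60, 62]), (-130, [32, 30, 28])]
```

View pics/s5.png

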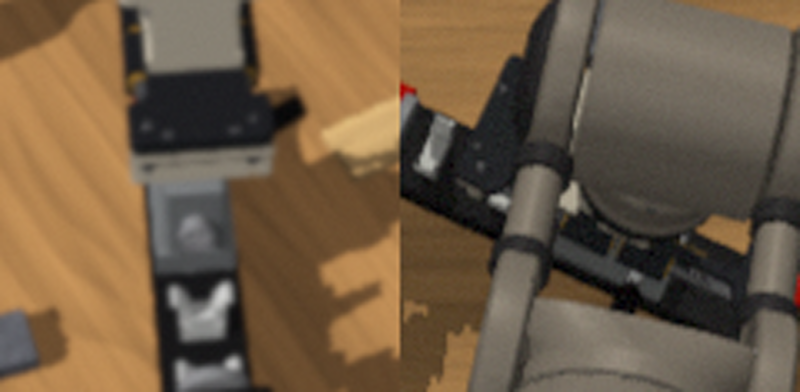

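The scene half shows the quill and V-rest gap about unchanged, with the gripper body hiding the tower top, so the tailstock's position is unclear. I'll rise to the same wrist viewpoint as before and compare numerically.

Emit:
carry_out --plan '[{"tx": 0,"ty": 0,"tz": 36,"rx": 0,"ry": 0,"rz": 0},{"tx": 0,"ty": 0,"tz": 36,"rx": 0,"ry": 0,"rz": 0},{"tx": 0,"ty": 0,"tz": 35,"rx": 0,"ry": 0,"rz": 0},{"tx": -40,"ty": 5,"tz": 0,"rx": 0,"ry": 0,"rz": 0},{"tx": -40,"ty": 6,"tz": 0,"rx": 0,"ry": 0,"rz": 0},{"tx": 0,"ty": 0,"tz": 0,"rx": 0,"ry": 0,"rz": 0},{"tx": 0,"ty": 0,"tz": 0,"rx": 0,"ry": 0,"rz": 0}]'

```text
time: 14.9
tool_pos: [466.7, -45.9, 227.7]
tcp_rot: [-3.141, -0.001, -0.457]
contact_force: [-0.6, -0.3, 0.1]
grip_width: 0.8
finger_force: 0.0
```

```bash
cat > prof.py <<'E'
from h import *
O=np.array([570.7,-10.3]);d=np.array([.4402,.8979]);x=np.array([d[1],-d[0]])
def prof(m,im,z,xl,ys):
    g=im.max(2);out=[]
    for y in ys:
        u=proj(m,[*(O+y*d+xl*x),z]).round().astype(int);out.append(int(g[u[1],u[0]]) if 0<=u[0]<640 and 0<=u[1]<480 else -1)
    return out
if __name__=='__main__':
    m=bot.camera_model('wrist');o=bot.get_obs();print(o['time'],o['tool_pos'])
    im=bot.capture('wrist')[:,:,::-1];cv2.imwrite('pics/p%d.png'%(o['time']*100),im)
    ys=list(range(20,-150,-5))
    for n,i in(('old',cv2.imread('pics/wl1255.png')),('new',im)):
        for z,xl in((130,0),(72,23)):print(n,z,list(zip(ys,prof(m,i,z,xl,ys))))
E
python3 prof.py; python3 wl.py -73.3
```

```text
14.9 [466.73414239 -45.90001155 227.73812544]
old 130 [(20, 46), (15, 47), (10, 82), (5, 151), (0, 121), (-5, 58), (-10, 37), (-15, 146), (-20, 156), (-25, 156), (-30, 158), (-35, 155), (-40, 154), (-45, 154), (-50, 74), (-55, 114), (-60, 103), (-65, 158), (-70, 168), (-75, 169), (-80, 166), (-85, 159), (-90, 73), (-95, 33), (-100, 50), (-105, 47), (-110, 45), (-115, 51), (-120, 46), (-125, 50), (-130, 47), (-135, 49), (-140, 50), (-145, 71)]
old 72 [(20, 44), (15, 45), (10, 50), (5, 49), (0, 46), (-5, 49), (-10, 45), (-15, 49), (-20, 143), (-25, 153), (-30, 152), (-35, 152), (-40, 156), (-45, 156), (-50, 155), (-55, 153), (-60, 154), (-65, 154), (-70, 156), (-75, 155), (-80, 156), (-85, 157), (-90, 158), (-95, 50), (-100, 51), (-105, 49), (-110, 54), (-115, 50), (-120, 50), (-125, 53), (-130, 53), (-135, 53), (-140, 50), (-145, 48)]
new 130 [(20, 45), (15, 50), (10, 46), (5, 194), (0, 150), (-5, 97), (-10, 34), (-15, 168), (-20, 167), (-25, 155), (-30, 158), (-35, 156), (-40, 153), (-45, 153), (-50, 100), (-55, 112), (-60, 102), (-65, 161), (-70, 171), (-75, 172), (-80, 170), (-85, 
[... 376 characters left out ...]
7), (-80, 158), (-85, 158), (-90, 160), (-95, 61), (-100, 49), (-105, 49), (-110, 50), (-115, 49), (-120, 53), (-125, 54), (-130, 52), (-135, 52), (-140, 49), (-145, 49)]
14.95 [467.52547995 -46.1601795  227.63589036] [-3.14121328e+00 -1.67674926e-03 -4.57190396e-01]
0.0 [313  19] [190, 191, 189, 206, 193]
0.19 [313  33] [195, 194, 188, 189, 206]
0.38 [313  52] [189, 195, 195, 190, 186]
0.57 [313  76] [155, 138, 191, 193, 193]
0.76 [313 103] [172, 162, 156, 154, 156]
0.95 [313 131] [171, 169, 169, 169, 169]
1.14 [314 157] [128, 179, 179, 180, 177]
1.33 [314 180] [180, 179, 179, 43, 39]
1.52 [314 200] [182, 42, 44, 42, 45]
1.71 [315 214] [42, 44, 43, 42, 46]
1.9 [315 224] [45, 41, 43, 46, 28]
```

Run:
```python
from h import *
from scipy.spatial.transform import Rotation as Ro
o=bot.get_obs();m=bot.camera_model('wrist');R=Ro.from_euler('xyz',o['tcp_rot']).as_matrix()
for half in(46,28):
  for zz in(0,-10,-20,-30,-60):
    print(half,zz,[proj(m,np.array(o['tool_pos'])+R@np.array([xx,half,zz])).round() for xx in(-9.5,9.5)])
```

```text
46 0 [array([409., 305.]), array([411., 271.])]
46 -10 [array([413., 315.]), array([416., 279.])]
46 -20 [array([418., 325.]), array([422., 288.])]
46 -30 [array([424., 337.]), array([427., 298.])]
46 -60 [array([445., 381.]), array([450., 336.])]
28 0 [array([374., 305.]), array([376., 271.])]
28 -10 [array([377., 315.]), array([379., 279.])]
28 -20 [array([380., 325.]), array([382., 288.])]
28 -30 [array([384., 337.]), array([386., 298.])]
28 -60 [array([396., 381.]), array([400., 336.])]
```

Both the fingertip pixels (e.g. the inner corner at (421,285) in w1) and the contacts put the real finger end about 19–24 mm above the reported TCP. That explains the misses, so I'll work about 20 mm lower and repeat the push.

Emit:
carry_out --plan '[{"tx": 36,"ty": 14.5,"tz": 0,"rx": 0,"ry": 0,"rz": 0},{"tx": 36,"ty": 14.5,"tz": 0,"rx": 0,"ry": 0,"rz": 0},{"tx": 35,"ty": 14,"tz": 0,"rx": 0,"ry": 0,"rz": 0},{"tx": 0,"ty": 0,"tz": -10,"rx": 0,"ry": 0,"rz": 0},{"tx": 0,"ty": 0,"tz": -36,"rx": 0,"ry": 0,"rz": 0},{"tx": 0,"ty": 0,"tz": -36,"rx": 0,"ry": 0,"rz": 0},{"tx": 0,"ty": 0,"tz": -30,"rx": 0,"ry": 0,"rz": 0},{"tx": 0,"ty": 0,"tz": -15,"rx": 0,"ry": 0,"rz": 0},{"tx": 0,"ty": 0,"tz": 0,"rx": 0,"ry": 0,"rz": 0},{"tx": 0,"ty": 0,"tz": 0,"rx": 0,"ry": 0,"rz": 0}]'

```text
time: 16.0
tool_pos: [574.0, -3.3, 100.1]
tcp_rot: [3.141, 0.0, -0.457]
contact_force: [0.9, 0.2, -0.2]
grip_width: 0.2
finger_force: 0.0
```

Emit:
carry_out --plan '[{"tx": -4.5,"ty": -9,"tz": 0,"rx": 0,"ry": 0,"rz": 0},{"tx": -4.5,"ty": -9,"tz": 0,"rx": 0,"ry": 0,"rz": 0},{"tx": -4.5,"ty": -9,"tz": 0,"rx": 0,"ry": 0,"rz": 0}]'

```text
time: 16.3
tool_pos: [560.8, -30.8, 101.3]
tcp_rot: [-3.14, -0.003, -0.457]
contact_force: [2.5, 3.1, 1.4]
grip_width: 0.7
finger_force: 1.7
```

Emit:
carry_out --plan '[{"tx": -4.4,"ty": -9,"tz": 0,"rx": 0,"ry": 0,"rz": 0},{"tx": -4.4,"ty": -9,"tz": 0,"rx": 0,"ry": 0,"rz": 0},{"tx": -4.4,"ty": -9,"tz": 0,"rx": 0,"ry": 0,"rz": 0},{"tx": 0,"ty": 0,"tz": 0,"rx": 0,"ry": 0,"rz": 0},{"tx": 3,"ty": 6,"tz": 0,"rx": 0,"ry": 0,"rz": 0},{"tx": 0,"ty": 0,"tz": 40,"rx": 0,"ry": 0,"rz": 0},{"tx": 0,"ty": 0,"tz": 45,"rx": 0,"ry": 0,"rz": 0},{"tx": -20,"ty": 0,"tz": 42,"rx": 0,"ry": 0,"rz": 0},{"tx": -45,"ty": 0,"tz": 0,"rx": 0,"ry": 0,"rz": 0},{"tx": -10,"ty": 0,"tz": 0,"rx": 0,"ry": 0,"rz": 0},{"tx": 0,"ty": 0,"tz": 0,"rx": 0,"ry": 0,"rz": 0}]'

```text
time: 17.4
tool_pos: [473.6, -50.5, 227.0]
tcp_rot: [3.141, 0.001, -0.457]
contact_force: [-0.2, 0.8, -0.1]
grip_width: 0.4
finger_force: 0.0
```

```bash
python3 prof.py | grep -v old
```

```text
17.4 [473.580138   -50.51322006 227.01626856]
new 130 [(20, 44), (15, 46), (10, 47), (5, 210), (0, 151), (-5, 98), (-10, 30), (-15, 45), (-20, 45), (-25, 46), (-30, 47), (-35, 46), (-40, 47), (-45, 48), (-50, 48), (-55, 46), (-60, 164), (-65, 166), (-70, 155), (-75, 157), (-80, 157), (-85, 155), (-90, 154), (-95, 149), (-100, 113), (-105, 133), (-110, 161), (-115, 167), (-120, 168), (-125, 140), (-130, 81), (-135, 32), (-140, 50), (-145, 49)]
new 72 [(20, 47), (15, 48), (10, 51), (5, 48), (0, 48), (-5, 47), (-10, 46), (-15, 52), (-20, 46), (-25, 48), (-30, 46), (-35, 51), (-40, 48), (-45, 50), (-50, 46), (-55, 45), (-60, 46), (-65, 49), (-70, 156), (-75, 153), (-80, 153), (-85, 153), (-90, 154), (-95, 156), (-100, 153), (-105, 155), (-110, 156), (-115, 156), (-120, 155), (-125, 156), (-130, 157), (-135, 158), (-140, 143), (-145, 50)]
```

The tailstock is back by about 47 mm (q≈57 mm), leaving clear room. Now for the blank: approach 16 mm off its middle towards the end that will face the headstock, so the fingers come down between the V rests.

Emit:
carry_out --plan '[{"tx": -7,"ty": -45,"tz": 0,"rx": 0,"ry": 0,"rz": 0.102},{"tx": -7,"ty": -45,"tz": 0,"rx": 0,"ry": 0,"rz": 0.102},{"tx": -7,"ty": -45,"tz": 0,"rx": 0,"ry": 0,"rz": 0.102},{"tx": -7,"ty": -45,"tz": 0,"rx": 0,"ry": 0,"rz": 0.102},{"tx": -7,"ty": -45,"tz": -25,"rx": 0,"ry": 0,"rz": 0.102},{"tx": -7,"ty": -45,"tz": -32,"rx": 0,"ry": 0,"rz": 0.103},{"tx": 0,"ty": 0,"tz": -40,"rx": 0,"ry": 0,"rz": 0},{"tx": 0,"ty": 0,"tz": -40,"rx": 0,"ry": 0,"rz": 0},{"tx": 0,"ty": 0,"tz": -40,"rx": 0,"ry": 0,"rz": 0},{"tx": 0,"ty": 0,"tz": -25,"rx": 0,"ry": 0,"rz": 0},{"tx": 0,"ty": 0,"tz": 0,"rx": 0,"ry": 0,"rz": 0},{"tx": 0,"ty": 0,"tz": 0,"rx": 0,"ry": 0,"rz": 0}]' --gripper 0

```text
time: 18.65
tool_pos: [434.6, -315.1, 28.8]
tcp_rot: [-3.141, 0.001, 0.156]
contact_force: [0.9, -0.7, 1.0]
grip_width: 89.9
finger_force: 0.0
```

Emit:
carry_out --plan '[{"tx": -3,"ty": -5,"tz": 0,"rx": 0,"ry": 0,"rz": 0},{"tx": 0,"ty": 0,"tz": -10,"rx": 0,"ry": 0,"rz": 0},{"tx": 0,"ty": 0,"tz": -9,"rx": 0,"ry": 0,"rz": 0},{"tx": 0,"ty": 0,"tz": 0,"rx": 0,"ry": 0,"rz": 0}]'

```text
time: 19.05
tool_pos: [430.3, -319.2, 9.3]
tcp_rot: [-3.14, 0.001, 0.156]
contact_force: [0.1, 0.6, -0.8]
grip_width: 91.7
finger_force: 0.0
```

Emit:
carry_out --plan '[{"tx": 0,"ty": 0,"tz": -4,"rx": 0,"ry": 0,"rz": 0},{"tx": 0,"ty": 0,"tz": -4,"rx": 0,"ry": 0,"rz": 0},{"tx": 0,"ty": 0,"tz": 0,"rx": 0,"ry": 0,"rz": 0}]'

```text
time: 19.35
tool_pos: [430.7, -319.5, 1.9]
tcp_rot: [-3.141, 0.001, 0.156]
contact_force: [-0.5, -0.4, -0.2]
grip_width: 91.6
finger_force: 0.0
```

Emit:
carry_out --plan '[{"tx": 0,"ty": 0,"tz": -3,"rx": 0,"ry": 0,"rz": 0},{"tx": 0,"ty": 0,"tz": -2,"rx": 0,"ry": 0,"rz": 0},{"tx": 0,"ty": 0,"tz": 0,"rx": 0,"ry": 0,"rz": 0}]'

```text
time: 19.65
tool_pos: [430.8, -319.7, -2.9]
tcp_rot: [-3.141, 0.0, 0.156]
contact_force: [-0.1, -0.2, -0.4]
grip_width: 92.0
finger_force: 0.0
```

Emit:
carry_out --plan '[{"tx": 0,"ty": 0,"tz": -3,"rx": 0,"ry": 0,"rz": 0},{"tx": 0,"ty": 0,"tz": -2,"rx": 0,"ry": 0,"rz": 0},{"tx": 0,"ty": 0,"tz": 0,"rx": 0,"ry": 0,"rz": 0}]'

```text
time: 19.95
tool_pos: [430.7, -319.6, -8.0]
tcp_rot: [-3.141, 0.0, 0.156]
contact_force: [0.7, 0.0, 0.6]
grip_width: 91.7
finger_force: 0.0
```

There is no contact at z=-8, so the offset is confirmed and the real ends are about 11 mm above the table. Gripping.

Emit:
carry_out --plan '[{"tx": 0,"ty": 0,"tz": -3,"rx": 0,"ry": 0,"rz": 0},{"tx": 0,"ty": 0,"tz": 0,"rx": 0,"ry": 0,"rz": 0},{"tx": 0,"ty": 0,"tz": 0,"rx": 0,"ry": 0,"rz": 0},{"tx": 0,"ty": 0,"tz": 0,"rx": 0,"ry": 0,"rz": 0},{"tx": 0,"ty": 0,"tz": 0,"rx": 0,"ry": 0,"rz": 0},{"tx": 0,"ty": 0,"tz": 0,"rx": 0,"ry": 0,"rz": 0},{"tx": 0,"ty": 0,"tz": 0,"rx": 0,"ry": 0,"rz": 0},{"tx": 0,"ty": 0,"tz": 0,"rx": 0,"ry": 0,"rz": 0}]' --gripper 1

```text
time: 20.75
tool_pos: [431.0, -319.9, -10.6]
tcp_rot: [3.141, -0.0, 0.156]
contact_force: [0.3, 0.5, 0.0]
grip_width: 35.6
finger_force: 30.0
```

Emit:
carry_out --plan '[{"tx": 0,"ty": 0,"tz": 10,"rx": 0,"ry": 0,"rz": 0},{"tx": 0,"ty": 0,"tz": 30,"rx": 0,"ry": 0,"rz": 0},{"tx": 0,"ty": 0,"tz": 45,"rx": 0,"ry": 0,"rz": 0},{"tx": 0,"ty": 0,"tz": 45,"rx": 0,"ry": 0,"rz": 0},{"tx": 0,"ty": 0,"tz": 30,"rx": 0,"ry": 0,"rz": 0},{"tx": 0,"ty": 0,"tz": 0,"rx": 0,"ry": 0,"rz": 0},{"tx": 0,"ty": 0,"tz": 0,"rx": 0,"ry": 0,"rz": 0}]'

```text
time: 21.45
tool_pos: [430.9, -319.7, 150.0]
tcp_rot: [3.141, -0.001, 0.156]
contact_force: [-0.4, 0.7, -1.1]
grip_width: 35.9
finger_force: 30.0
```

```bash
python3 wb.py w6
python3 - <<'E'
from h import *
from scipy.spatial.transform import Rotation as Ro
o=bot.get_obs();m=bot.camera_model('wrist');R=Ro.from_euler('xyz',o['tcp_rot']).as_matrix();T=np.array(o['tool_pos'])
im=cv2.imread('pics/w6.png');hsv=cv2.cvtColor(im,cv2.COLOR_BGR2HSV)
# blank top flat height relative to TCP: 11+36 =47 behind
for a in range(0,90,4):
    u=proj(m,T+R@np.array([a,0,-46])).round().astype(int);print(a,u,hsv[u[1],u[0]] if 0<=u[1]<480 else None)
E
```

```text
21.45 [ 430.86279155 -319.71911461  149.95079746] [ 3.14058187e+00 -6.68007644e-04  1.55824472e-01] [316.63023195 240.35517624]
((322.5887451171875, 263.0598449707031), (106.72042083740234, 88.1794204711914), 88.99491119384766) [array([ 436.8, -283.1]), array([ 449.2, -354.5]), array([ 352.9, -374.8]), array([ 339.3, -296.5])] [ 396.75492573 -326.86472993   25.        ]
0 [320 337] [ 13 131 148]
4 [320 328] [ 14 130 149]
8 [320 319] [ 14 132 149]
12 [320 310] [ 14 129 150]
16 [320 300] [ 14 130 149]
20 [320 291] [ 14 132 149]
24 [320 281] [ 14 133 149]
28 [320 271] [ 14 134 150]
32 [320 262] [ 14 134 148]
36 [320 251] [ 14 133 150]
40 [320 241] [ 14 136 148]
44 [320 231] [ 14 131 142]
48 [320 220] [ 14 131 162]
52 [320 209] [ 16 102 170]
56 [320 198] [ 17  97 178]
60 [320 187] [ 16 103 121]
64 [320 175] [ 17 107 117]
68 [320 163] [ 16 107 122]
72 [320 151] [ 16 106 111]
76 [320 139] [ 15 102 117]
80 [319 127] [ 15 100 115]
84 [319 114] [ 15 103 119]
88 [319 101] [ 17 103 121]
```

The blank is held with its front end about 45 mm ahead of the TCP, so its middle is 15 mm behind. I'll carry it over the rests; the TCP needs about z=71 when it is seated.

Emit:
carry_out --plan '[{"tx": 15.8,"ty": 34.7,"tz": 0,"rx": 0,"ry": 0,"rz": 0.096},{"tx": 15.8,"ty": 34.7,"tz": 0,"rx": 0,"ry": 0,"rz": 0.096},{"tx": 15.8,"ty": 34.7,"tz": 0,"rx": 0,"ry": 0,"rz": 0.096},{"tx": 15.8,"ty": 34.7,"tz": 0,"rx": 0,"ry": 0,"rz": 0.096},{"tx": 15.8,"ty": 34.7,"tz": 0,"rx": 0,"ry": 0,"rz": 0.096},{"tx": 15.8,"ty": 34.7,"tz": 0,"rx": 0,"ry": 0,"rz": 0.096},{"tx": 15.8,"ty": 34.7,"tz": 0,"rx": 0,"ry": 0,"rz": 0.096},{"tx": 15.8,"ty": 34.7,"tz": 0,"rx": 0,"ry": 0,"rz": 0.096},{"tx": 15.8,"ty": 34.7,"tz": 0,"rx": 0,"ry": 0,"rz": 0.096},{"tx": 15.8,"ty": 34.7,"tz": 0,"rx": 0,"ry": 0,"rz": 0.095},{"tx": 0,"ty": 0,"tz": 0,"rx": 0,"ry": 0,"rz": 0},{"tx": 0,"ty": 0,"tz": 0,"rx": 0,"ry": 0,"rz": 0}]'

```text
time: 22.7
tool_pos: [587.9, 27.9, 147.2]
tcp_rot: [-3.138, 0.002, 1.116]
contact_force: [0.2, 0.1, -1.3]
grip_width: 35.4
finger_force: 30.0
```

Emit:
carry_out --plan '[{"tx": 1,"ty": -0.5,"tz": -25,"rx": 0,"ry": 0,"rz": 0},{"tx": 0,"ty": 0,"tz": -25,"rx": 0,"ry": 0,"rz": 0},{"tx": 0,"ty": 0,"tz": -15,"rx": 0,"ry": 0,"rz": 0},{"tx": 0,"ty": 0,"tz": 0,"rx": 0,"ry": 0,"rz": 0},{"tx": 0,"ty": 0,"tz": 0,"rx": 0,"ry": 0,"rz": 0}]'

```text
time: 23.2
tool_pos: [589.5, 25.7, 84.2]
tcp_rot: [-3.141, 0.001, 1.113]
contact_force: [0.7, 0.3, -0.8]
grip_width: 35.8
finger_force: 30.0
```

Emit:
carry_out --plan '[{"tx": 0,"ty": 0,"tz": -3,"rx": 0,"ry": 0,"rz": 0},{"tx": 0,"ty": 0,"tz": -3,"rx": 0,"ry": 0,"rz": 0},{"tx": 0,"ty": 0,"tz": -2,"rx": 0,"ry": 0,"rz": 0},{"tx": 0,"ty": 0,"tz": 0,"rx": 0,"ry": 0,"rz": 0}]'

```text
time: 23.6
tool_pos: [589.8, 26.7, 76.3]
tcp_rot: [-3.142, 0.0, 1.115]
contact_force: [0.4, -0.0, -1.1]
grip_width: 36.0
finger_force: 30.0
```

Emit:
carry_out --plan '[{"tx": 0,"ty": 0,"tz": -2,"rx": 0,"ry": 0,"rz": 0},{"tx": 0,"ty": 0,"tz": -2,"rx": 0,"ry": 0,"rz": 0},{"tx": 0,"ty": 0,"tz": 0,"rx": 0,"ry": 0,"rz": 0}]'

```text
time: 23.9
tool_pos: [590.1, 26.8, 73.8]
tcp_rot: [3.14, -0.0, 1.115]
contact_force: [-4.3, 1.5, 8.8]
grip_width: 35.4
finger_force: 30.0
```

Emit:
carry_out --plan '[{"tx": 0,"ty": 0,"tz": -1.5,"rx": 0,"ry": 0,"rz": 0},{"tx": 0,"ty": 0,"tz": 0,"rx": 0,"ry": 0,"rz": 0}]'

```text
time: 24.1
tool_pos: [590.1, 26.8, 73.7]
tcp_rot: [3.14, -0.001, 1.115]
contact_force: [-7.9, 1.2, 19.9]
grip_width: 35.6
finger_force: 30.0
```

Contact comes about 2 mm early with a sideways push, so the blank is slightly too far +x. Easing across, then releasing.

Emit:
carry_out --plan '[{"tx": 0,"ty": 0,"tz": 1.5,"rx": 0,"ry": 0,"rz": 0},{"tx": -1.8,"ty": 0.9,"tz": 0,"rx": 0,"ry": 0,"rz": 0},{"tx": 0,"ty": 0,"tz": 0,"rx": 0,"ry": 0,"rz": 0}]'

```text
time: 24.4
tool_pos: [587.8, 27.8, 72.1]
tcp_rot: [-3.141, 0.0, 1.115]
contact_force: [0.7, 0.0, -1.7]
grip_width: 35.9
finger_force: 30.0
```

Emit:
carry_out --plan '[{"tx": 0,"ty": 0,"tz": -1,"rx": 0,"ry": 0,"rz": 0},{"tx": 0,"ty": 0,"tz": 0,"rx": 0,"ry": 0,"rz": 0}]'

```text
time: 24.6
tool_pos: [588.0, 27.7, 71.6]
tcp_rot: [-3.141, 0.0, 1.115]
contact_force: [-2.6, 0.1, 4.5]
grip_width: 35.8
finger_force: 30.0
```

Emit:
carry_out --plan '[{"tx": 0,"ty": 0,"tz": 0,"rx": 0,"ry": 0,"rz": 0},{"tx": 0,"ty": 0,"tz": 0,"rx": 0,"ry": 0,"rz": 0},{"tx": 0,"ty": 0,"tz": 0,"rx": 0,"ry": 0,"rz": 0},{"tx": 0,"ty": 0,"tz": 10,"rx": 0,"ry": 0,"rz": 0},{"tx": 0,"ty": 0,"tz": 30,"rx": 0,"ry": 0,"rz": 0},{"tx": 0,"ty": 0,"tz": 30,"rx": 0,"ry": 0,"rz": 0},{"tx": -18,"ty": -37,"tz": 20,"rx": 0,"ry": 0,"rz": 0},{"tx": -18,"ty": -37,"tz": 0,"rx": 0,"ry": 0,"rz": 0},{"tx": -18,"ty": -37,"tz": 0,"rx": 0,"ry": 0,"rz": 0},{"tx": 0,"ty": 0,"tz": 0,"rx": 0,"ry": 0,"rz": 0},{"tx": 0,"ty": 0,"tz": 0,"rx": 0,"ry": 0,"rz": 0}]' --gripper 0.3

```text
time: 25.7
tool_pos: [534.2, -84.1, 162.1]
tcp_rot: [3.14, -0.0, 1.113]
contact_force: [0.0, -0.5, -0.6]
grip_width: 64.4
finger_force: 0.0
```

Run:
```python
from h import *
from prof import O,d,x
O=np.array([569.6,-9.8])
o=bot.get_obs();p=np.array(o['tool_pos'][:2])-O;print(o['time'],p@x,p@d)
m=bot.camera_model('wrist');im=bot.capture('wrist')[:,:,::-1];cv2.imwrite('pics/w7.png',im)
hsv=cv2.cvtColor(im,cv2.COLOR_BGR2HSV)
mk=cv2.inRange(hsv,(3,125,40),(15,255,230));mk=cv2.morphologyEx(mk,cv2.MORPH_OPEN,np.ones((5,5)))
for c in cv2.findContours(mk,0,2)[0]:
    if cv2.contourArea(c)>2000:
        r=cv2.minAreaRect(c);print(r)
        for q in cv2.boxPoints(r): 
            P=ray(m,q,110)[:2]-O;print((P@x).round(1),(P@d).round(1))
def s(xl,y,z):
    u=proj(m,[*(O+y*d+xl*x),z]).round().astype(int);return (y,hsv[u[1],u[0]].tolist()) if 0<=u[1]<480 and 0<=u[0]<640 else None
print([s(0,y,118) for y in range(100,-90,-4)])
```

```text
25.7 0.9398068725002856 -82.29785238429525
((319.0, 90.5), (181.0, 64.0), 90.0)
-16.5 59.9
17.5 59.8
19.5 -36.4
-19.5 -36.3
[None, None, None, None, None, None, None, None, None, None, None, (56, [14, 133, 155]), (52, [14, 133, 153]), (48, [14, 133, 155]), (44, [14, 131, 156]), (40, [14, 135, 155]), (36, [14, 137, 155]), (32, [14, 135, 155]), (28, [14, 132, 156]), (24, [14, 136, 156]), (20, [14, 134, 160]), (16, [14, 131, 160]), (12, [14, 131, 160]), (8, [14, 133, 161]), (4, [14, 140, 159]), (0, [14, 135, 161]), (-4, [15, 133, 161]), (-8, [14, 134, 160]), (-12, [14, 134, 162]), (-16, [14, 134, 160]), (-20, [14, 135, 160]), (-24, [14, 133, 161]), (-28, [15, 133, 161]), (-32, [14, 131, 161]), (-36, [15, 12, 44]), (-40, [165, 23, 44]), (-44, [150, 6, 46]), (-48, [0, 27, 47]), (-52, [0, 0, 114]), (-56, [50, 5, 153]), (-60, [150, 2, 153]), (-64, [135, 3, 149]), (-68, [60, 2, 107]), (-72, [90, 3, 146]), (-76, [75, 4, 145]), (-80, [60, 2, 146]), (-84, [90, 4, 145]), (-88, [75, 7, 145])]
```

The blank is seated straight, with its near end at lathe y≈-34. Now I'll grip the tower across from above.

Emit:
carry_out --plan '[{"tx": -0.8,"ty": 0.4,"tz": -25,"rx": 0,"ry": 0,"rz": 0},{"tx": 0,"ty": 0,"tz": -25,"rx": 0,"ry": 0,"rz": 0},{"tx": 0,"ty": 0,"tz": -24,"rx": 0,"ry": 0,"rz": 0},{"tx": 0,"ty": 0,"tz": 0,"rx": 0,"ry": 0,"rz": 0},{"tx": 0,"ty": 0,"tz": 0,"rx": 0,"ry": 0,"rz": 0}]'

```text
time: 26.25
tool_pos: [533.9, -82.1, 87.6]
tcp_rot: [-3.141, -0.0, 1.116]
contact_force: [0.4, 0.4, 1.1]
grip_width: 64.2
finger_force: 0.0
```

Emit:
carry_out --plan '[{"tx": 0,"ty": 0,"tz": 0,"rx": 0,"ry": 0,"rz": 0},{"tx": 0,"ty": 0,"tz": 0,"rx": 0,"ry": 0,"rz": 0},{"tx": 0,"ty": 0,"tz": 0,"rx": 0,"ry": 0,"rz": 0},{"tx": 0,"ty": 0,"tz": 0,"rx": 0,"ry": 0,"rz": 0}]' --gripper 1

```text
time: 26.65
tool_pos: [533.6, -83.1, 87.9]
tcp_rot: [3.14, -0.0, 1.115]
contact_force: [-0.2, 0.3, 0.6]
grip_width: 36.6
finger_force: 0.0
```

Emit:
carry_out --plan '[{"tx": 2.6,"ty": 5.4,"tz": 0,"rx": 0,"ry": 0,"rz": 0},{"tx": 2.6,"ty": 5.4,"tz": 0,"rx": 0,"ry": 0,"rz": 0},{"tx": 2.6,"ty": 5.4,"tz": 0,"rx": 0,"ry": 0,"rz": 0},{"tx": 0,"ty": 0,"tz": 0,"rx": 0,"ry": 0,"rz": 0}]'

```text
time: 27.05
tool_pos: [542.2, -65.8, 87.9]
tcp_rot: [3.14, -0.001, 1.115]
contact_force: [2.0, 0.5, 6.0]
grip_width: 35.6
finger_force: 30.0
```

Emit:
carry_out --plan '[{"tx": 1.3,"ty": 2.7,"tz": 0,"rx": 0,"ry": 0,"rz": 0},{"tx": 0,"ty": 0,"tz": 0,"rx": 0,"ry": 0,"rz": 0}]'

```text
time: 27.25
tool_pos: [543.3, -63.7, 87.9]
tcp_rot: [3.14, -0.001, 1.115]
contact_force: [0.2, -1.6, 4.8]
grip_width: 36.2
finger_force: 30.0
```

Emit:
carry_out --plan '[{"tx": 0.9,"ty": 1.8,"tz": 0,"rx": 0,"ry": 0,"rz": 0},{"tx": 0,"ty": 0,"tz": 0,"rx": 0,"ry": 0,"rz": 0}]'

```text
time: 27.45
tool_pos: [544.0, -62.2, 87.9]
tcp_rot: [3.14, -0.0, 1.115]
contact_force: [-0.5, -1.8, 6.6]
grip_width: 35.8
finger_force: 30.0
```

Emit:
carry_out --plan '[{"tx": 0.9,"ty": 1.8,"tz": 0,"rx": 0,"ry": 0,"rz": 0},{"tx": 0,"ty": 0,"tz": 0,"rx": 0,"ry": 0,"rz": 0}]'

```text
time: 27.65
tool_pos: [544.8, -60.4, 87.9]
tcp_rot: [3.14, -0.0, 1.115]
contact_force: [-1.2, -2.0, 5.3]
grip_width: 35.9
finger_force: 30.0
```

Emit:
carry_out --plan '[{"tx": 0.9,"ty": 1.8,"tz": 0,"rx": 0,"ry": 0,"rz": 0},{"tx": 0,"ty": 0,"tz": 0,"rx": 0,"ry": 0,"rz": 0}]'

```text
time: 27.85
tool_pos: [545.1, -60.0, 87.9]
tcp_rot: [3.141, 0.002, 1.115]
contact_force: [-3.4, -9.2, 6.9]
grip_width: 35.7
finger_force: 30.0
```

Emit:
carry_out --plan '[{"tx": 0.7,"ty": 1.3,"tz": 0,"rx": 0,"ry": 0,"rz": 0},{"tx": 0,"ty": 0,"tz": 0,"rx": 0,"ry": 0,"rz": 0}]'

```text
time: 28.05
tool_pos: [545.0, -60.0, 87.9]
tcp_rot: [3.141, 0.005, 1.115]
contact_force: [-7.0, -13.4, 7.7]
grip_width: 35.9
finger_force: 30.0
```

The tailstock is snug: 15 N of push and no further travel. Release, rise, and turn to take hold of the lever.

Emit:
carry_out --plan '[{"tx": 0,"ty": 0,"tz": 0,"rx": 0,"ry": 0,"rz": 0},{"tx": 0,"ty": 0,"tz": 0,"rx": 0,"ry": 0,"rz": 0},{"tx": 0,"ty": 0,"tz": 0,"rx": 0,"ry": 0,"rz": 0},{"tx": 0,"ty": 0,"tz": 30,"rx": 0,"ry": 0,"rz": 0},{"tx": 0,"ty": 0,"tz": 40,"rx": 0,"ry": 0,"rz": 0},{"tx": 0,"ty": 0,"tz": 35,"rx": 0,"ry": 0,"rz": 0},{"tx": 0,"ty": 0,"tz": 0,"rx": 0,"ry": 0,"rz": 0}]' --gripper 0.3

```text
time: 28.75
tool_pos: [548.6, -57.4, 197.3]
tcp_rot: [3.132, -0.002, 1.115]
contact_force: [0.4, 0.7, -0.2]
grip_width: 64.5
finger_force: 0.0
```

Emit:
carry_out --plan '[{"tx": -7,"ty": -1,"tz": 0,"rx": 0,"ry": 0,"rz": -0.143},{"tx": -7,"ty": -1,"tz": 0,"rx": 0,"ry": 0,"rz": -0.143},{"tx": -7,"ty": -1,"tz": 0,"rx": 0,"ry": 0,"rz": -0.143},{"tx": -7,"ty": -1,"tz": 0,"rx": 0,"ry": 0,"rz": -0.143},{"tx": -7,"ty": -1,"tz": 0,"rx": 0,"ry": 0,"rz": -0.143},{"tx": -7,"ty": -1,"tz": 0,"rx": 0,"ry": 0,"rz": -0.143},{"tx": -7,"ty": -1,"tz": 0,"rx": 0,"ry": 0,"rz": -0.143},{"tx": -7,"ty": -1,"tz": 0,"rx": 0,"ry": 0,"rz": -0.143},{"tx": -7,"ty": -1,"tz": 0,"rx": 0,"ry": 0,"rz": -0.143},{"tx": -7,"ty": -1,"tz": 0,"rx": 0,"ry": 0,"rz": -0.143},{"tx": 0,"ty": 0,"tz": 0,"rx": 0,"ry": 0,"rz": -0.142},{"tx": 0,"ty": 0,"tz": 0,"rx": 0,"ry": 0,"rz": 0}]' --gripper 0.5

```text
time: 29.95
tool_pos: [475.5, -66.9, 191.6]
tcp_rot: [-3.142, 0.001, -0.458]
contact_force: [0.6, 0.1, -0.4]
grip_width: 45.9
finger_force: 0.0
```

```bash
sed -i 's/^O=.*;d=/O=np.array([569.6,-9.8]);d=/' wl.py prof.py; python3 prof.py | grep new; python3 wl.py -96|tail -4;python3 - <<'E'
from h import *
s=bot.capture('scene')
hsv=cv2.cvtColor(s,cv2.COLOR_RGB2HSV)
m=bot.camera_model('scene');O=np.array([569.6,-9.8]);d=np.array([.4402,.8979])
print([(y,hsv[tuple(proj(m,[*(O+y*d),116]).round().astype(int)[::-1])].tolist()) for y in range(104,-60,-4)])
E
```

```text
new 130 [(20, 166), (15, 170), (10, 170), (5, 169), (0, 170), (-5, 171), (-10, 171), (-15, 169), (-20, 170), (-25, 171), (-30, 170), (-35, 103), (-40, 134), (-45, 155), (-50, 155), (-55, 154), (-60, 154), (-65, 155), (-70, 133), (-75, 121), (-80, 92), (-85, 105), (-90, 179), (-95, 182), (-100, 181), (-105, 124), (-110, 99), (-115, 38), (-120, 44), (-125, 49), (-130, 50), (-135, 49), (-140, 47), (-145, 47)]
new 72 [(20, 47), (15, 46), (10, 46), (5, 47), (0, 47), (-5, 44), (-10, 50), (-15, 49), (-20, 47), (-25, 46), (-30, 48), (-35, 47), (-40, 47), (-45, 151), (-50, 152), (-55, 150), (-60, 153), (-65, 152), (-70, 155), (-75, 155), (-80, 154), (-85, 153), (-90, 154), (-95, 154), (-100, 153), (-105, 154), (-110, 156), (-115, 114), (-120, 53), (-125, 50), (-130, 53), (-135, 51), (-140, 51), (-145, 47)]
1.33 [327 221] [172, 174, 48, 49, 47]
1.52 [326 241] [173, 51, 50, 49, 46]
1.71 [326 255] [47, 49, 46, 50, 54]
1.9 [326 263] [48, 48, 49, 54, 46]
[(104, [135, 8, 61]), (100, [135, 6, 81]), (96, [135, 5, 109]), (92, [120, 4, 131]), (88, [10, 75, 133]), (84, [12, 178, 135]), (80, [13, 183, 135]), (76, [13, 187, 135]), (72, [13, 186, 136]), (68, [13, 182, 137]), (64, [12, 186, 136]), (60, [13, 185, 135]), (56, [13, 186, 136]), (52, [13, 185, 135]), (48, [13, 188, 136]), (44, [13, 187, 138]), (40, [13, 188, 138]), (36, [13, 188, 140]), (32, [13, 184, 140]), (28, [13, 186, 141]), (24, [13, 186, 144]), (20, [13, 186, 144]), (16, [13, 185, 145]), (12, [13, 184, 147]), (8, [13, 182, 146]), (4, [13, 182, 147]), (0, [13, 185, 146]), (-4, [13, 186, 144]), (-8, [13, 183, 146]), (-12, [13, 185, 145]), (-16, [13, 180, 147]), (-20, [13, 182, 146]), (-24, [13, 185, 145]), (-28, [12, 165, 142]), (-32, [9, 42, 121]), (-36, [10, 8, 100]), (-40, [90, 3, 82]), (-44, [110, 9, 82]), (-48, [100, 9, 85]), (-52, [105, 5, 98]), (-56, [113, 8, 124])]
```

The blank spans lathe y≈+89 to -30, with disc and quill at its ends. Now the lever's exact lateral position.

Run:
```python
from h import *
O=np.array([569.6,-9.8]);d=np.array([.4402,.8979]);x=np.array([d[1],-d[0]])
o=bot.get_obs();p=np.array(o['tool_pos'][:2])-O;print('tcp',p@x,p@d,o['tool_pos'])
m=bot.camera_model('wrist');g=bot.capture('wrist').max(2)
for r,th in((60,-.95),(75,-.95)):
    print(r,[(y,int(g[tuple(proj(m,[*(O+x*r*np.sin(th)+y*d),86+r*np.cos(th)]).round().astype(int)[::-1])])) for y in range(-80,-114,-2)])
```

```text
tcp -59.003065468966525 -92.76016371380557 [475.78816566 -67.11617579 191.88483977]
60 [(-80, 173), (-82, 148), (-84, 137), (-86, 138), (-88, 121), (-90, 42), (-92, 45), (-94, 50), (-96, 46), (-98, 46), (-100, 43), (-102, 41), (-104, 117), (-106, 137), (-108, 140), (-110, 142), (-112, 141)]
75 [(-80, 142), (-82, 138), (-84, 139), (-86, 140), (-88, 116), (-90, 41), (-92, 51), (-94, 52), (-96, 52), (-98, 49), (-100, 50), (-102, 48), (-104, 137), (-106, 137), (-108, 138), (-110, 142), (-112, 140)]
```

Emit:
carry_out --plan '[{"tx": 0.4,"ty": -3.8,"tz": -33,"rx": 0,"ry": 0,"rz": 0},{"tx": 0,"ty": 0,"tz": -33,"rx": 0,"ry": 0,"rz": 0},{"tx": 0,"ty": 0,"tz": -25,"rx": 0,"ry": 0,"rz": 0},{"tx": 0,"ty": 0,"tz": -8,"rx": 0,"ry": 0,"rz": 0},{"tx": 0,"ty": 0,"tz": 0,"rx": 0,"ry": 0,"rz": 0},{"tx": 0,"ty": 0,"tz": 0,"rx": 0,"ry": 0,"rz": 0}]'

```text
time: 30.75
tool_pos: [477.1, -71.4, 94.3]
tcp_rot: [-3.141, -0.002, -0.456]
contact_force: [0.5, 0.2, -0.1]
grip_width: 45.9
finger_force: 0.0
```

Emit:
carry_out --plan '[{"tx": 0,"ty": 0,"tz": 0,"rx": 0,"ry": 0,"rz": 0},{"tx": 0,"ty": 0,"tz": 0,"rx": 0,"ry": 0,"rz": 0},{"tx": 0,"ty": 0,"tz": 0,"rx": 0,"ry": 0,"rz": 0},{"tx": 0,"ty": 0,"tz": 0,"rx": 0,"ry": 0,"rz": 0}]' --gripper 1

```text
time: 31.15
tool_pos: [476.4, -71.3, 93.7]
tcp_rot: [-3.142, -0.001, -0.457]
contact_force: [0.6, -0.2, -0.8]
grip_width: 18.4
finger_force: 0.0
```

Emit:
carry_out --plan '[{"tx": 0,"ty": 0,"tz": 0,"rx": 0,"ry": 0,"rz": 0},{"tx": 0,"ty": 0,"tz": 0,"rx": 0,"ry": 0,"rz": 0},{"tx": 6.4,"ty": -3.1,"tz": 8.5,"rx": 0,"ry": 0,"rz": 0},{"tx": 7.5,"ty": -3.7,"tz": 7.2,"rx": 0,"ry": 0,"rz": 0},{"tx": 8.5,"ty": -4.1,"tz": 5.8,"rx": 0,"ry": 0,"rz": 0},{"tx": 0,"ty": 0,"tz": 0,"rx": 0,"ry": 0,"rz": 0}]'

```text
time: 31.75
tool_pos: [499.4, -82.4, 115.6]
tcp_rot: [-3.142, 0.0, -0.457]
contact_force: [-2.0, 1.5, 3.4]
grip_width: 13.9
finger_force: 30.0
```

Emit:
carry_out --plan '[{"tx": 9.2,"ty": -4.5,"tz": 4.3,"rx": 0,"ry": 0,"rz": 0},{"tx": 9.7,"ty": -4.7,"tz": 2.6,"rx": 0,"ry": 0,"rz": 0},{"tx": 9.9,"ty": -4.9,"tz": 0.9,"rx": 0,"ry": 0,"rz": 0},{"tx": 9.9,"ty": -4.9,"tz": -0.9,"rx": 0,"ry": 0,"rz": 0},{"tx": 9.7,"ty": -4.7,"tz": -2.6,"rx": 0,"ry": 0,"rz": 0},{"tx": 9.2,"ty": -4.5,"tz": -4.3,"rx": 0,"ry": 0,"rz": 0},{"tx": 0,"ty": 0,"tz": 0,"rx": 0,"ry": 0,"rz": 0}]'

```text
time: 32.45
tool_pos: [557.2, -111.1, 114.1]
tcp_rot: [3.141, -0.001, -0.458]
contact_force: [0.1, -0.2, -0.5]
grip_width: 0.1
finger_force: 0.0
```

Emit:
carry_out --plan '[{"tx": 8.5,"ty": -4.1,"tz": -5.8,"rx": 0,"ry": 0,"rz": 0},{"tx": 7.5,"ty": -3.7,"tz": -7.2,"rx": 0,"ry": 0,"rz": 0},{"tx": 0,"ty": 0,"tz": 0,"rx": 0,"ry": 0,"rz": 0}]'

```text
time: 32.75
tool_pos: [572.4, -118.5, 100.4]
tcp_rot: [3.141, 0.002, -0.458]
contact_force: [-0.2, -0.4, -0.4]
grip_width: 0.3
finger_force: 0.0
```

The handle slipped out partway again. Look where the lever stands.

Emit:
carry_out --plan '[{"tx": 4,"ty": -2,"tz": 40,"rx": 0,"ry": 0,"rz": 0},{"tx": 0,"ty": 0,"tz": 45,"rx": 0,"ry": 0,"rz": 0},{"tx": 0,"ty": 0,"tz": 45,"rx": 0,"ry": 0,"rz": 0},{"tx": -40,"ty": 20,"tz": 0,"rx": 0,"ry": 0,"rz": 0},{"tx": -40,"ty": 20,"tz": 0,"rx": 0,"ry": 0,"rz": 0},{"tx": -25,"ty": 12,"tz": 0,"rx": 0,"ry": 0,"rz": 0},{"tx": 0,"ty": 0,"tz": 0,"rx": 0,"ry": 0,"rz": 0}]'

```text
time: 33.45
tool_pos: [468.4, -66.5, 232.4]
tcp_rot: [3.142, 0.001, -0.456]
contact_force: [0.4, -0.2, -0.7]
grip_width: 0.7
finger_force: 0.0
```

```bash
python3 wl.py -96
python3 - <<'E'
from h import *
O=np.array([569.6,-9.8]);d=np.array([.4402,.8979]);x=np.array([d[1],-d[0]])
m=bot.camera_model('wrist');im=bot.capture('wrist');g=im.max(2)
# column profile over lever plane at z of tip arc (image rows)
c=int(round(proj(m,[*(O-96*d),150])[0]));print(c,[(r,int(g[r,c])) for r in range(20,300,6)])
E
```

```text
33.45 [468.40875326 -66.48803575 232.38298992] [ 3.14151934e+00  9.84136836e-04 -4.56019596e-01]
0.0 [321  39] [185, 189, 182, 187, 185]
0.19 [321  53] [184, 185, 188, 179, 186]
0.38 [321  73] [107, 185, 185, 192, 185]
0.57 [321  96] [151, 152, 107, 186, 179]
0.76 [321 122] [173, 168, 168, 162, 151]
0.95 [321 148] [35, 41, 44, 42, 42]
1.14 [322 173] [38, 42, 49, 128, 133]
1.33 [322 196] [113, 132, 119, 127, 134]
1.52 [322 214] [131, 116, 134, 130, 140]
1.71 [322 227] [117, 135, 133, 135, 133]
1.9 [322 236] [129, 129, 140, 139, 131]
321 [(20, 194), (26, 192), (32, 200), (38, 186), (44, 185), (50, 188), (56, 186), (62, 188), (68, 180), (74, 182), (80, 187), (86, 196), (92, 185), (98, 182), (104, 186), (110, 172), (116, 151), (122, 151), (128, 161), (134, 167), (140, 155), (146, 29), (152, 44), (158, 38), (164, 41), (170, 52), (176, 131), (182, 130), (188, 117), (194, 132), (200, 130), (206, 124), (212, 135), (218, 141), (224, 135), (230, 136), (236, 135), (242, 137), (248, 139), (254, 128), (260, 130), (266, 131), (272, 176), (278, 189), (284, 189), (290, 106), (296, 108)]
```

The lever is upright (about 1.0 rad). I'll push it on towards locked from the near side with closed fingers, first high, then lower.

Emit:
carry_out --plan '[{"tx": 25,"ty": -19.5,"tz": 0,"rx": 0,"ry": 0,"rz": 0},{"tx": 0,"ty": 0,"tz": 0,"rx": 0,"ry": 0,"rz": 0},{"tx": 0,"ty": 0,"tz": -40,"rx": 0,"ry": 0,"rz": 0},{"tx": 0,"ty": 0,"tz": -40,"rx": 0,"ry": 0,"rz": 0},{"tx": 0,"ty": 0,"tz": -37,"rx": 0,"ry": 0,"rz": 0},{"tx": 0,"ty": 0,"tz": 0,"rx": 0,"ry": 0,"rz": 0},{"tx": 0,"ty": 0,"tz": 0,"rx": 0,"ry": 0,"rz": 0}]'

```text
time: 34.25
tool_pos: [496.7, -87.8, 115.1]
tcp_rot: [3.141, 0.001, -0.457]
contact_force: [0.6, -0.2, -0.1]
grip_width: 0.3
finger_force: 0.0
```

Emit:
carry_out --plan '[{"tx": 8,"ty": -3.9,"tz": 0,"rx": 0,"ry": 0,"rz": 0},{"tx": 8,"ty": -3.9,"tz": 0,"rx": 0,"ry": 0,"rz": 0},{"tx": 8,"ty": -3.9,"tz": 0,"rx": 0,"ry": 0,"rz": 0},{"tx": 8,"ty": -3.9,"tz": 0,"rx": 0,"ry": 0,"rz": 0},{"tx": 8,"ty": -3.9,"tz": 0,"rx": 0,"ry": 0,"rz": 0},{"tx": 0,"ty": 0,"tz": 0,"rx": 0,"ry": 0,"rz": 0}]'

```text
time: 34.85
tool_pos: [537.4, -108.0, 114.7]
tcp_rot: [3.141, -0.001, -0.458]
contact_force: [-0.4, -0.1, -0.0]
grip_width: 0.7
finger_force: 0.3
```

Emit:
carry_out --plan '[{"tx": -16,"ty": 7.8,"tz": 0,"rx": 0,"ry": 0,"rz": 0},{"tx": 0,"ty": 0,"tz": -9,"rx": 0,"ry": 0,"rz": 0},{"tx": 0,"ty": 0,"tz": -9,"rx": 0,"ry": 0,"rz": 0},{"tx": 0,"ty": 0,"tz": 0,"rx": 0,"ry": 0,"rz": 0}]'

```text
time: 35.25
tool_pos: [520.0, -99.3, 95.4]
tcp_rot: [3.141, 0.002, -0.457]
contact_force: [-0.7, -0.8, -0.9]
grip_width: 0.6
finger_force: 0.0
```

Emit:
carry_out --plan '[{"tx": 6,"ty": -2.9,"tz": 0,"rx": 0,"ry": 0,"rz": 0},{"tx": 6,"ty": -2.9,"tz": 0,"rx": 0,"ry": 0,"rz": 0},{"tx": 6,"ty": -2.9,"tz": 0,"rx": 0,"ry": 0,"rz": 0}]'

```text
time: 35.55
tool_pos: [536.2, -107.2, 95.4]
tcp_rot: [3.141, 0.007, -0.457]
contact_force: [-8.6, 3.8, -6.5]
grip_width: 0.2
finger_force: 4.4
```

Emit:
carry_out --plan '[{"tx": 4,"ty": -2,"tz": 0,"rx": 0,"ry": 0,"rz": 0}]'

```text
time: 35.65
tool_pos: [539.2, -108.7, 94.7]
tcp_rot: [3.141, 0.01, -0.457]
contact_force: [-8.7, 5.5, -7.3]
grip_width: 0.7
finger_force: 5.5
```

Emit:
carry_out --plan '[{"tx": 4,"ty": -2,"tz": 0,"rx": 0,"ry": 0,"rz": 0}]'

```text
time: 35.75
tool_pos: [541.4, -109.9, 93.8]
tcp_rot: [3.14, 0.015, -0.457]
contact_force: [-13.7, 6.6, -9.8]
grip_width: 0.6
finger_force: 7.3
```

Emit:
carry_out --plan '[{"tx": 3,"ty": -1.5,"tz": 0,"rx": 0,"ry": 0,"rz": 0},{"tx": 0,"ty": 0,"tz": 0,"rx": 0,"ry": 0,"rz": 0}]'

```text
time: 35.95
tool_pos: [545.9, -112.4, 95.8]
tcp_rot: [3.14, 0.01, -0.457]
contact_force: [-12.6, 3.8, 5.2]
grip_width: 0.6
finger_force: 5.4
```

Emit:
carry_out --plan '[{"tx": 3,"ty": -1.5,"tz": 0,"rx": 0,"ry": 0,"rz": 0},{"tx": 0,"ty": 0,"tz": 0,"rx": 0,"ry": 0,"rz": 0}]'

```text
time: 36.15
tool_pos: [546.9, -113.3, 95.9]
tcp_rot: [3.139, 0.014, -0.457]
contact_force: [-19.3, 5.5, 10.9]
grip_width: 0.2
finger_force: 8.8
```

It has come to a hard stop. Backing off and checking.

Emit:
carry_out --plan '[{"tx": -14,"ty": 7,"tz": 0,"rx": 0,"ry": 0,"rz": 0},{"tx": -10,"ty": 5,"tz": 20,"rx": 0,"ry": 0,"rz": 0},{"tx": 0,"ty": 0,"tz": 45,"rx": 0,"ry": 0,"rz": 0},{"tx": 0,"ty": 0,"tz": 45,"rx": 0,"ry": 0,"rz": 0},{"tx": -25,"ty": 12,"tz": 27,"rx": 0,"ry": 0,"rz": 0},{"tx": -25,"ty": 12,"tz": 0,"rx": 0,"ry": 0,"rz": 0},{"tx": 0,"ty": 0,"tz": 0,"rx": 0,"ry": 0,"rz": 0},{"tx": 0,"ty": 0,"tz": 0,"rx": 0,"ry": 0,"rz": 0}]'

```text
time: 36.95
tool_pos: [479.0, -79.3, 234.5]
tcp_rot: [-3.142, -0.002, -0.457]
contact_force: [0.0, -0.7, 0.3]
grip_width: 0.7
finger_force: 0.0
```

```bash
python3 wl.py -96
python3 - <<'E'
from h import *
O=np.array([569.6,-9.8]);d=np.array([.4402,.8979]);x=np.array([d[1],-d[0]])
m=bot.camera_model('wrist');g=bot.capture('wrist').max(2)
for th in(1.1,1.02,.95,.88,.8,.7): print(round(.95-th,2),[(r,int(g[tuple(proj(m,[*(O+x*r*np.sin(th)-96*d),86+r*np.cos(th)]).round().astype(int)[::-1])])) for r in(30,35,38,42,46,76,80,84,88,92)])
s=bot.capture('scene');hsv=cv2.cvtColor(s,cv2.COLOR_RGB2HSV);m=bot.camera_model('scene');g=s.max(2)
print([(y,hsv[tuple(proj(m,[*(O+y*d),116]).round().astype(int)[::-1])].tolist()) for y in(96,92,88,84,-24,-28,-32,-36,-48,-60)])
for th in(1.2,1.1,1.02,.95,.88,.8,.7,.6): print('s',round(.95-th,2),[(r,int(g[tuple(proj(m,[*(O+x*r*np.sin(th)-96*d),86+r*np.cos(th)]).round().astype(int)[::-1])])) for r in(45,55,65,75,82,90)])
E
```

```text
36.95 [479.0063493  -79.29556185 234.51262841] [-3.14151106e+00 -2.10583688e-03 -4.57025829e-01]
0.0 [311  65] [24, 33, 33, 31, 34]
0.19 [311  80] [26, 23, 29, 35, 30]
0.38 [311  99] [120, 111, 27, 30, 30]
0.57 [310 122] [126, 127, 123, 106, 40]
0.76 [311 148] [173, 172, 168, 134, 131]
0.95 [311 173] [148, 135, 126, 110, 106]
1.14 [311 197] [100, 103, 127, 131, 127]
1.33 [312 217] [126, 130, 120, 132, 129]
1.52 [312 234] [121, 131, 132, 135, 130]
1.71 [312 246] [127, 134, 136, 137, 135]
1.9 [313 254] [137, 131, 135, 133, 138]
-0.15 [(30, 112), (35, 20), (38, 27), (42, 23), (46, 25), (76, 36), (80, 34), (84, 186), (88, 197), (92, 194)]
-0.07 [(30, 117), (35, 99), (38, 28), (42, 26), (46, 26), (76, 39), (80, 37), (84, 36), (88, 189), (92, 199)]
0.0 [(30, 126), (35, 111), (38, 20), (42, 27), (46, 29), (76, 38), (80, 36), (84, 34), (88, 120), (92, 196)]
0.07 [(30, 122), (35, 111), (38, 110), (42, 28), (46, 26), (76, 34), (80, 38), (84, 38), (88, 32), (92, 152)]
0.15 [(30, 126), (35, 120), (38, 110), (42, 59), (46, 25), (76, 34), (80, 32), (84, 38), (88, 29), (92, 31)]
0.25 [(30, 126), (3
[... 181 characters left out ...]
, [13, 183, 145]), (-28, [12, 160, 143]), (-32, [8, 41, 124]), (-36, [170, 7, 106]), (-48, [98, 12, 84]), (-60, [100, 6, 123])]
s -0.25 [(45, 153), (55, 166), (65, 187), (75, 182), (82, 179), (90, 174)]
s -0.15 [(45, 35), (55, 53), (65, 105), (75, 139), (82, 154), (90, 179)]
s -0.07 [(45, 16), (55, 16), (65, 14), (75, 24), (82, 38), (90, 178)]
s 0.0 [(45, 17), (55, 17), (65, 16), (75, 18), (82, 16), (90, 150)]
s 0.07 [(45, 26), (55, 16), (65, 22), (75, 33), (82, 32), (90, 122)]
s 0.15 [(45, 38), (55, 49), (65, 118), (75, 163), (82, 163), (90, 179)]
s 0.25 [(45, 78), (55, 158), (65, 162), (75, 160), (82, 165), (90, 174)]
s 0.35 [(45, 30), (55, 157), (65, 161), (75, 166), (82, 166), (90, 166)]
```

The lever is centred at 0.0 rad in the scene view, so it is locked. The blank is still seated end to end and the arm is clear. Handing in.

```bash
python3 -c "
from plant import bot
print(bot.close_job())"
```

```text
the job is handed in; nothing more can be done
None
```

The long blank lies in the V rests, held snugly between the headstock's disc and the quill, with the cam lever locked and the arm clear; I handed it in at about 37 s and have not been shown the verdict.

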